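Clamp a relay module in the lever test socket by feel

ROBOT

A 6-joint arm with a two-finger parallel gripper is mounted at the origin on a cart in front of the work surface, level with it; the furniture and walls round the work are solid. World frame = base frame: x ahead of the robot, y to its left, z up, the work surface at z = 0. Lengths are in m, angles in degrees, forces in N, time in s.
With the tool pointing down it reaches from about 0.375 to 0.9 m from the base axis. Payload 3.1 kg.
Tool frame: the origin (TCP) lies between the finger pads; the fingertips stand 25 mm ahead of it and the grasp point (between the pads) lies 6 mm ahead of it (r.finger_overhang is the distance from the TCP to the fingertips, in m); z points along the fingers, y is the line along which they close (so a half turn about z gives the same grasp; the last joint's range is limited). The gripper opens to 87 mm and grips with 3 to 60 N. Pads are 19 mm wide; open, the fingers measure 117 mm over their backs; the gripper's body (75 mm by 190 mm) begins 51 mm behind the grasp point.
Start: joints at [60.819, 30.224, 82.088, -0, 67.689, -10.227], TCP at [0.203, 0.591, 0.224] pointing down, gripper open.
Joint ranges: [-176.69, 176.69], [-43.24, 126.21], [12.49, 139.97], [-82, 262], [0, 151.66], [-163.58, 163.58]. Speed limits (degrees/s): [159.86, 159.86, 180, 180, 180, 180].

INTERFACE

Orientations are given as [roll, pitch, yaw] about the fixed x, y, z axes, in that order (R = Rz(yaw) Ry(pitch) Rx(roll)).
In Python, from workcell import r gives the robot as it stands.
- The arm moves only by the tool carry_out, never from a script. Its argument "moves" is a list that holds one entry, the list of rows, each a list of 4 numbers: the shift along the tool's x, y, z in cm, then the turn about the tool's z in degrees. In form: [[[x, y, z, twist], ...]]. A call has 1 to 12 rows; each row is the pose to reach, as a shift and turn from the pose commanded when the call began, along the tool's axes at that moment; what a row does not reach only later rows make up. A row lasts 1/12 s, in which the tool goes at most 41.7 mm and 7.16 degrees, less where a joint would pass 70% of its speed; a pose out of reach is approached as far as the arm can. A call with a gripper value outside its range is refused whole. "hand" is the opening, from 0 (shut) to 1 (fully open), set as the call begins (left out, the last holds). The fingers move at their own pace and stop on an object; "grip_force" is the grip in N (left out, the last holds). Time passes only in rows, so rows that repeat a pose let the fingers close. It gives the time, the measured TCP pose, the force, the opening and the grip force at its end, in the units of the state.
- r.sense(): the state, without advancing time (a new reading comes with each control period).
- r.read_camera(name): name is "scene" or "top" or "wrist"; returns a dict with "color" (384x512x3 uint8, red, green, blue), "intrinsics" (3x3 intrinsics, pixels), "R" (3x3) and "t" (3): a world point X has camera coordinates R X + t. Camera axes: x right, y down, z forward; pixel columns grow to the right and rows downward; lengths in m; the calibration is good to about 2 mm. The wrist camera is an equidistant fisheye: a pixel r from the principal point sees the ray r / f radians off the axis. A picture is of the moment at which its call begins. There is no depth.
- r.close_job(): hands the job in; it is judged then, once.
The state is a dict: "clock": time; "joint_pos": joint angles; "dq": joint speeds; "joint_torque": joint torques, N m; "position": TCP position; "ee_rot": TCP orientation; "force": force on the tool from outside, world axes, zero at the start; "ft_torque": the same for the moment, N m; "grip_width": finger opening in m; "grip_force": force on a finger pad.
Only numpy, scipy, OpenCV 4.12 (cv2) and the standard library are available. Lean on these libraries where they do the work, as an engineer would, in place of code of your own. Each camera call takes 0.05 s, during which the arm holds its last target. There are 200 camera calls.

TASK

Load the grey relay module into the lever-clamp test station: swing the clamp lever right back out of the way, plug the module fully home into the socket, then swing the lever down until its rubber foot clamps the module with about 9 newtons - never more than 18 - and leave it clamped. The foot's spindle has been screwed to an unknown length, so find by feel where it starts to press. Do not disturb the multimeter, the spacer tray or the solder reel.

Things in the scene. Friction and masses are not known exactly. Their poses are not given: they have to be found in the camera images.
- test_station: Fixed station: aluminium plate 205 x 110 x 8 mm, black socket block (74 x 56 mm, top 38 mm above the bench), two steel hinge cheeks. Origin on the bench under the socket's centre, z up, x from socket to hinge (away from the robot, within 0.35 rad). Cheeks: x 58 to 92 mm, y -23 to 23 mm (pin heads to 29), up to 135 mm high. Hinge axis along y at x 75, z 118 mm.
- socket_mouth (a point): Centre of the socket hole at the top face of the socket block (38 mm above the bench). The hole is 46 mm (station x) by 26 mm (station y), 20 mm deep, with 2 mm chamfered edges.
- clamp_lever: Steel lever; origin on the hinge axis, arm along its own -x, own z up when level. Turns about its own y: 0 = level over the socket, grip towards the robot; positive = raised; range -0.25 to 2.1 rad, starts at 0.15 to 0.5. Raised to 1.8 rad or more, its foot keeps 45 mm from the socket's axis (only 25 mm at 1.5). Dry hinge friction (1.2 N m) holds it where it is left.
- lever_grip (a point): Centre of the lever's black grip, 150 mm from the hinge. It is a bar 24 mm wide and 20 mm thick with rounded edges and runs from 112 to 186 mm from the hinge; pinch it across station y or push on its top. A push of 5 to 8 N here moves the free lever down (9 N lifts it); when clamping, each newton of clamp force adds 0.5 N to that push.
- lever_spindle (a point): Point on the arm 75 mm from the hinge, where a spindle with a sprung rubber foot (20 mm across) goes through, foot along the lever's -z. The spindle is set up to 6 mm short or long (not reported): the foot first meets a seated module at a lever angle between -0.09 and 0.09 rad, on average 0.
- lever_hinge (a point): Middle of the hinge axis. Clamping: past first contact the foot's spring gives about 4 N per mm (0.3 N per mrad of lever). The friction keeps the clamp force when the lever is let go, up to about 15 N; above that it springs back. If too tight, lifting the lever a little eases it.
- relay_module: Loose grey block module with a black plug foot, 0.11 to 0.21 kg, standing upright on its foot on the bench. Origin at the centre of the foot's underside, z up. Foot 44 x 24 mm (x, y) and 14 mm high; body above it 66 x 40 mm (x, y), from 14 to 54 mm. Grasp the body across its 40 mm (y). Its x goes along the station's x, either way round.
- module_shoulder (a point): Centre of the underside of the module's body, 14 mm above the foot's underside; it meets socket_mouth when the module is fully home (the shoulder rests on the socket block).
- multimeter: Loose pocket multimeter lying on its back, 135 x 67 x 38 mm (x, y, z), origin under its centre; leave it alone.
- spacer_tray: Loose small grey parts tray, 64 x 84 x 21 mm, origin under its centre; leave it alone.
- solder_reel: Loose blue reel, 64 mm across and 35 mm high, origin under its centre; leave it alone.
Things that resemble listed ones, but are neither listed nor needed, are in the scene too. What is shaped like the relay_module but orange is not meant.

How it is judged (in metres and radians):
On the way, in this order (a step that is already met when the one before it is completed fails the run):
1. the lever is swung up out of the way (more than 1.0 rad from level) (angle between clamp_lever's own z axis and vertical above 1 rad), for 0.2 s.
2. the module is fully home in the socket with the lever still up (z of module_shoulder in the frame of socket_mouth below 0.0025 m and horizontal distance between module_shoulder and socket_mouth below 0.004 m and angle between the x axis of relay_module and the x axis of test_station, either way round below 0.08 rad and angle between relay_module's own z axis and vertical below 0.06 rad and angle between clamp_lever's own z axis and vertical above 0.8 rad), for 0.2 s.
3. the lever is down and its foot presses the module with 5 to 13 N (angle between clamp_lever's own z axis and vertical below 0.25 rad and contact force between clamp_lever and relay_module between 5 and 13 N), for 0.2 s.
At the end, for the whole second after the job is handed in: Module at rest, fully home (shoulder within 2.5 mm of the block's top, 4 mm of its centre, 0.08 rad of the station's x either way round, tilt under 0.06 rad); lever within 0.25 rad of level, let go, its foot pressing the module with 5 to 13 N (all of step 3 and z of module_shoulder in the frame of socket_mouth below 0.0025 m and horizontal distance between module_shoulder and socket_mouth below 0.004 m and angle between the x axis of relay_module and the x axis of test_station, either way round below 0.08 rad and angle between relay_module's own z axis and vertical below 0.06 rad and linear speed of relay_module below 0.01 m/s); the robot touches nothing.
It fails at once if the lever's foot presses the module with more than 18 N (contact force between clamp_lever and relay_module above 18 N).
It fails at once if a bystander (multimeter, spacer tray or solder reel) is moved more than 25 mm (distance of any of multimeter, spacer_tray, solder_reel from where it was at the start of the episode above 0.025 m).
It also fails if it takes over 72 s, if anything falls off the work surface, if the arm or the gripper's body presses on something with over 40 N, if the wrist force passes 120 N, or if a joint passes its speed limit or range.

## Working session

There is one attempt and no reset: what is moved stays moved. The work goes in short steps, Python scripts to look and compute and a tool call to move; the robot and the scene stay as the last step left them, time stands still between calls to the robot, and variables do not carry over. Pictures are saved under pics/ and viewed, at most 10 in all, crops included, and the job is handed in when it is done.

Besides the shell and the picture viewer there is one more tool, called after "Request:" in YAML: its name, and indented under it one key for each argument. carry_out: Moves the arm, as the interface text tells. Its arguments: {"type":"object","properties":{"moves":{"type":"array","items":{"type":"array","items":{"type":"array","items":{"type":"number"}}}},"hand":{"type":"number"},"grip_force":{"type":"number"}},"required":["moves"]}

```bash
mkdir -p pics
python3 - <<'E'
from workcell import r
import cv2,numpy as np
s=r.sense();print({k:np.round(s[k],3).tolist() for k in s})
for n in("scene","top"):
    c=r.read_camera(n);cv2.imwrite(f"pics/{n}1.png",c["color"][:,:,::-1]);print(n,c["intrinsics"],c["R"],c["t"])
E
```

```text
{'clock': 0.0, 'joint_pos': [60.818, 30.278, 82.158, -0.001, 67.688, -10.228], 'dq': [-0.116, 0.004, 0.007, 0.016, -0.027, -0.015], 'joint_torque': [0.001, -44.004, -17.66, 0.064, 0.058, -0.0], 'position': [0.203, 0.59, 0.223], 'ee_rot': [-179.878, -0.021, 161.046], 'force': [0.405, -0.224, -0.665], 'ft_torque': [-0.104, -0.065, -0.01], 'grip_force': 0.0, 'grip_width': 0.087}
scene [[494.08820029   0.         254.6397732 ]
 [  0.         494.08820029 196.22900046]
 [  0.           0.           1.        ]] [[ 0.5554942  -0.83146328 -0.00974761]
 [-0.34411244 -0.21919555 -0.91298409]
 [ 0.75697611  0.51051164 -0.40787871]] [-0.33194685  0.28579442  0.81389298]
top [[490.44191776   0.         266.95837613]
 [  0.         490.44191776 197.97011396]
 [  0.           0.           1.        ]] [[-0.0295175  -0.99951722 -0.00969729]
 [-0.98862946  0.0306243  -0.1472207 ]
 [ 0.1474466   0.00524144 -0.98905613]] [0.04021223 0.58470856 1.36087354]
```

View pics/scene1.png

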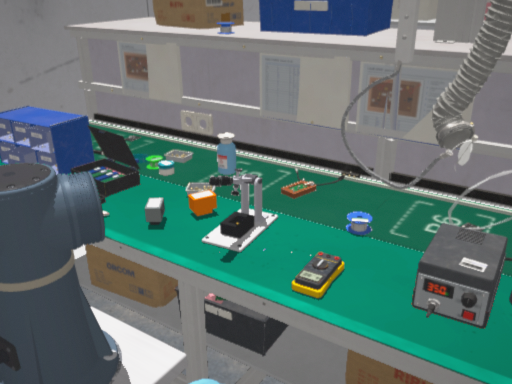

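View pics/top1.png

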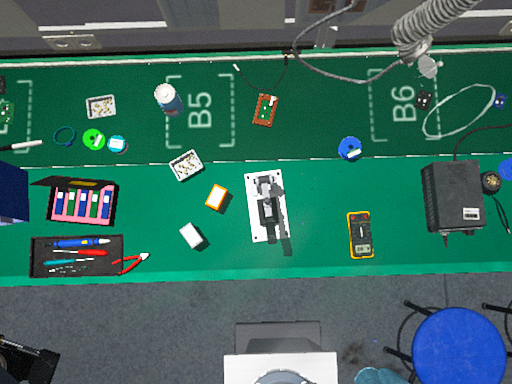

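The scene view has the grey module at about (154,210), the station at (243,220) and the orange decoy at (202,203). In the top view the grey module is at about (193,236), the station plate at (266,206), the decoy at (217,197), the multimeter at (360,235) and the reel at (350,148). I'll zoom in next.

Run:
```python
import cv2,numpy as np
a=cv2.imread("pics/top1.png")[160:270,165:305];b=cv2.imread("pics/scene1.png")[160:260,135:285]
a=cv2.resize(a,None,fx=5,fy=5,interpolation=cv2.INTER_CUBIC);b=cv2.resize(b,None,fx=5,fy=5,interpolation=cv2.INTER_CUBIC)
cv2.imwrite("pics/a.png",a);cv2.imwrite("pics/b.png",b)
```

```text
(no output)
```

View pics/a.png

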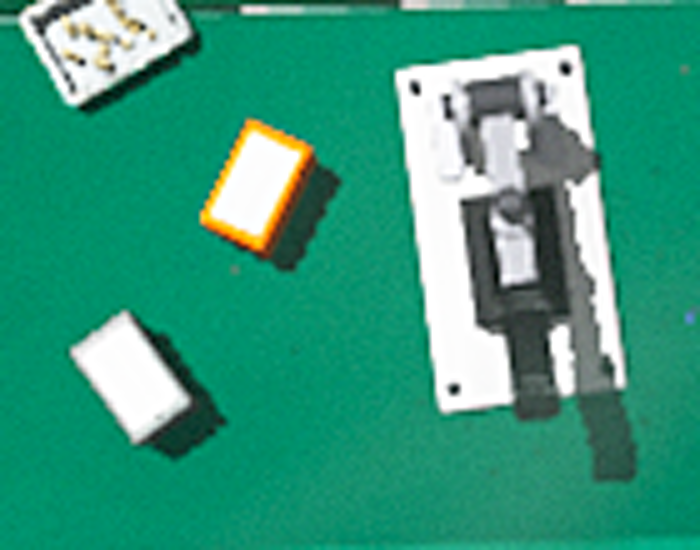

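View pics/b.png

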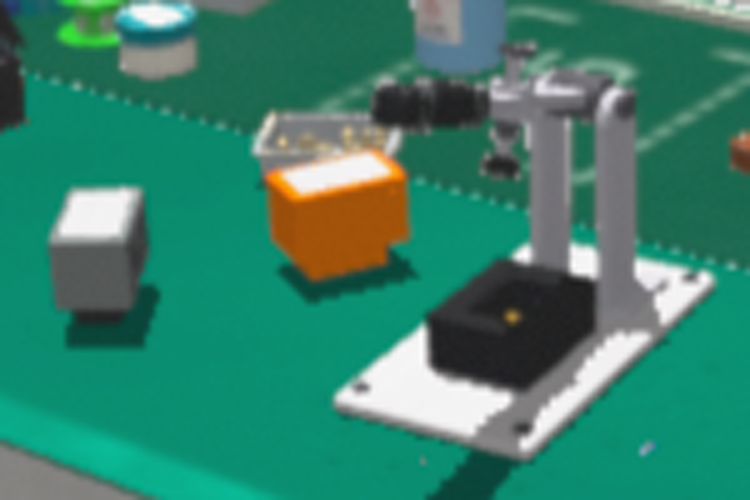

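The top crop shows the plate corners, the socket block and the grip end at (535,415). The grey module's top corners are (125,310), (190,403), (137,445) and (70,350). In the scene crop the lever is raised slightly, with its grip end at (373,103).

```bash
cat > h.py <<'E'
from workcell import r
import cv2,numpy as np
from scipy.spatial.transform import Rotation as Ro
def rays(c,uv,fish=False):
    K=c["intrinsics"];p=(np.atleast_2d(uv)-K[:2,2])/np.diag(K)[:2]
    if fish:
        th=np.linalg.norm(p,axis=1,keepdims=True);d=np.hstack([p/np.maximum(th,1e-9)*np.sin(th),np.cos(th)])
    else: d=np.hstack([p,np.ones((len(p),1))])
    R=np.array(c["R"]);return -R.T@np.array(c["t"]),d@R
def onz(c,uv,z,fish=False):
    o,d=rays(c,uv,fish);return o+d*((z-o[2])/d[:,2])[:,None]
def rect(P):
    (x,y),(w,h),a=cv2.minAreaRect((np.array(P)[:,:2]*1000).astype(np.float32))
    if w<h:w,h,a=h,w,a+90
    return np.round([x,y,w,h,(a+90)%180-90],1)
E
python3 - <<'E'
from h import *
c=r.read_camera("top");s=r.read_camera("scene")
f=lambda L:np.array(L)/5+[165,160]-0.4
print("plate",rect(onz(c,f([(397,72),(578,45),(625,388),(440,412)]),.008)))
b=onz(c,f([(462,200),(565,185),(578,318),(482,330)]),.038);print("block",rect(b),b[:,:2].mean(0))
m=onz(c,f([(125,310),(190,403),(137,445),(70,350)]),.054);print("mod",rect(m),m[:,:2].mean(0))
# masks
img=c["color"];hsv=cv2.cvtColor(img,cv2.COLOR_RGB2HSV)
mk=((hsv[...,1]<60)&(hsv[...,2]>150)).astype(np.uint8)
n,l,st,ce=cv2.connectedComponentsWithStats(mk)
for i in range(1,n):
    if st[i,4]>150 and 165<ce[i,0]<305 and 170<ce[i,1]<270:
        q=np.argwhere(l==i)[:,::-1]
        print(ce[i],st[i,4],[rect(onz(c,q,z)) for z in(.008,.054)])
# grip end: triangulate
o1,d1=rays(c,f([(537,415)]));o2,d2=rays(s,np.array([[373,103]])/5+[135,160]-.4)
A=np.array([d1[0],-d2[0]]).T;t=np.linalg.lstsq(A,o2-o1,rcond=None)[0]
print("gripend",o1+d1[0]*t[0],o2+d2[0]*t[1])
w=r.read_camera("wrist");cv2.imwrite("pics/w1.png",w["color"][:,:,::-1])
print("tray",onz(c,[[186,165]],.02),"reel",onz(c,[[350,148]],.035),"mm",onz(c,[[360,235]],.038),"orange",onz(c,[[217,197]],.054))
E
```

```text
plate [570.4  24.6 204.8 108.4   5.7]
block [547.8  17.1  77.   59.8   6.6] [0.54802632 0.01798672]
mod [485.3 239.8  66.3  38.   34.5] [0.48550661 0.24013446]
[259.22916667 199.41166667] 1200 [array([570.1,  24.4, 205.1, 110.7,   5.9]), array([563.9,  24.1, 198.5, 107.1,   5.9])]
[215.55 196.42] 200 [array([600.5, 173.6,  55.1,  30.6, -27.2]), array([593.3, 168.4,  53.4,  29.6, -27.2])]
[284.16346154 212.89903846] 208 [array([537.3, -25.1, 127.4,  18.7,   6.1]), array([532.1, -23.8, 123.3,  18.1,   6.1])]
[190.41614907 234.77329193] 322 [array([489.9, 248.2,  67.8,  41. ,  35.3]), array([486.3, 240.7,  65.6,  39.6,  35.3])]
gripend [0.45003993 0.01234633 0.17968401] [0.44610883 0.01694212 0.17944951]
tray [[0.69470112 0.2581462  0.02      ]] reel [[ 0.72688472 -0.22420118  0.035     ]] mm [[ 0.47211306 -0.23821691  0.038     ]] orange [[0.59127886 0.16446699 0.054     ]]
```

Request:
carry_out:
  moves:
    - [[-12,-12,-8,-8],[-22.5,-22.7,-8,-25],[-22.5,-22.7,-8,-25],[-22.5,-22.7,-8,-25],[-45.1,-45.5,-8,-25],[-45.1,-45.5,-8,-25],[-45.1,-45.5,-8,-25],[-45.1,-45.5,-8,-25],[-45.1,-45.5,-8,-25],[-45.1,-45.5,-8,-25],[-45.1,-45.5,-8,-25],[-45.1,-45.5,-8,-25]]
  hand: 1

```text
clock: 1.25
position: [0.4165, 0.1481, 0.2929]
ee_rot: [180.0, 0.0, -174.0]
force: [0.4, -0.3, 0.7]
grip_width: 0.0871
grip_force: 0.0
```

```bash
cat >> h.py <<'E'
def go(x,y,z,yaw=None):
    s=r.sense();p=np.array(s["position"]);R=Ro.from_euler("xyz",s["ee_rot"],degrees=True).as_matrix()
    psi=np.degrees(np.arctan2(R[1,0],R[0,0]));d=(np.array([x,y,z])-p)@R*100
    tw=0 if yaw is None else -((yaw-psi+180)%360-180)
    print("move",np.round(d,2),"twist",round(tw,1))
def st():
    s=r.sense();print(round(s["clock"],2),np.round(s["position"],4),np.round(s["ee_rot"],2),"F",np.round(s["force"],2),"w",round(s["grip_width"],4),"gf",round(s["grip_force"],1),"j",np.round(s["joint_pos"],1))
E
python3 - <<'E'
from h import *
st();go(.4817,.0134,.3,185.9)
w=r.read_camera("wrist");cv2.imwrite("pics/w2.png",cv2.resize(w["color"][:,:,::-1],None,fx=1.5,fy=1.5));print(w["intrinsics"])
E
```

```text
1.25 [0.4165 0.1481 0.2929] [ 1.7999e+02  4.0000e-02 -1.7395e+02] F [ 0.44 -0.26  0.69] w 0.0871 gf 0.0 j [  5.   10.7 101.7   0.   67.6 -91. ]
move [ -5.06 -14.09  -0.71] twist 0.1
[[297.31863964   0.         255.03279125]
 [  0.         297.31863964 195.60771269]
 [  0.           0.           1.        ]]
```

View pics/w2.png

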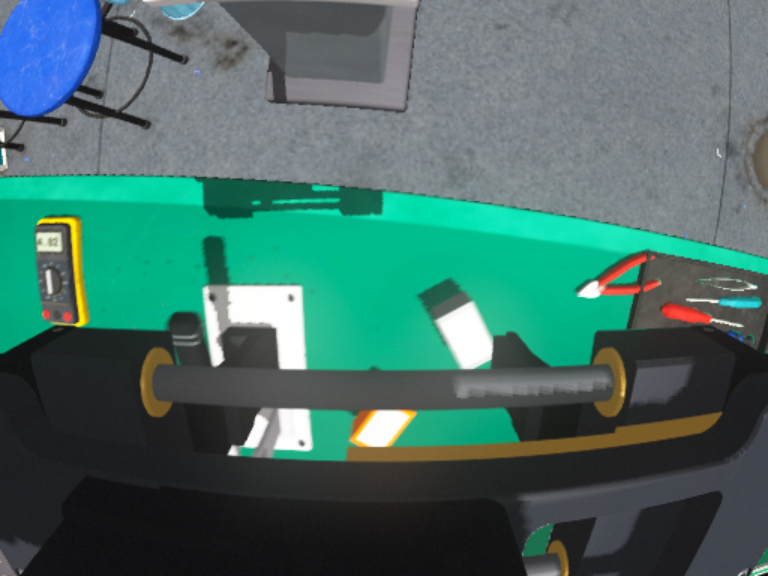

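The wrist view looks back towards the robot. The grip end is at (186,318), the module at (465,330), and the fingers are at either side.

Run:
```python
from h import *
w=r.read_camera("wrist")
for z in (.17,.18):print(onz(w,np.array([[186,318],[187,340]])/1.5,z,True))
go(.482,.0134,.255,185.9); go(.482,.0134,.18,185.9)
```

```text
[[0.45989737 0.00110339 0.17      ]
 [0.47702907 0.00115594 0.17      ]]
[[0.45606676 0.00579009 0.18      ]
 [0.47259716 0.0058408  0.18      ]]
move [ -4.89 -13.7    3.88] twist -0.3
move [ -4.86 -13.68  11.38] twist -0.3
```

Request:
carry_out:
  moves:
    - [[-2,-5,2,0],[-4.8,-14.1,4,0],[-4.8,-14.1,4,0],[-4.8,-14.1,4,0],[-4.8,-14.1,6,0],[-4.8,-14.1,9,0],[-4.8,-14.1,12.1,0],[-4.8,-14.1,12.1,0],[-4.8,-14.1,12.1,0],[-4.8,-14.1,12.1,0]]

```text
clock: 2.18
position: [0.4795, 0.0154, 0.1725]
ee_rot: [-180.0, 0.1, -173.9]
force: [0.5, -1.0, -0.1]
grip_width: 0.0868
grip_force: 0.0
```

Run:
```python
from h import *
st()
w=r.read_camera("wrist");s=r.read_camera("scene")["color"][140:260,130:290,::-1];t=r.read_camera("top")["color"][150:270,185:345,::-1]
v=np.hstack([cv2.resize(s,(400,300)),cv2.resize(t,(400,300))]);v=np.vstack([v,cv2.resize(w["color"][150:350,:,::-1],(800,300))])
cv2.imwrite("pics/c3.png",v)
```

```text
2.18 [0.4795 0.0154 0.1725] [-1.7998e+02  8.0000e-02 -1.7390e+02] F [ 0.49 -0.99 -0.1 ] w 0.0868 gf 0.0 j [ -11.5   23.6  105.7    0.    50.7 -107.6]
```

View pics/c3.png

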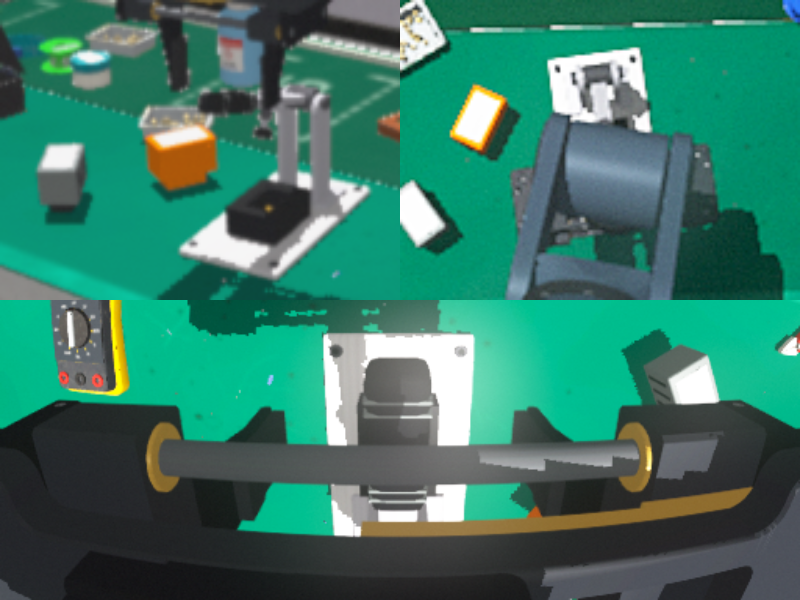

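Combined view: in the scene crop the fingers straddle the grip, at about (225,103). In the wrist view the grip at (398,410) is centred between the fingers. Next I'll check the height.

Run:
```python
from h import *
st()
s=r.read_camera("scene")
yaw=np.radians(5.9);n=np.array([-np.sin(yaw),np.cos(yaw),0]);p0=np.array([.548,.0205,0])
for u in [(373,103),(425,103),(490,100),(605,100)]:
    o,d=rays(s,np.array([u])/5+[135,160]-.4);d=d[0];X=o+d*((p0-o)@n/(d@n));print(u,X,[(X-p0)@[np.cos(yaw),np.sin(yaw),0]])
```

```text
2.33 [0.4801 0.0151 0.1733] [-179.93    0.22 -173.91] F [0.04 0.69 0.83] w 0.087 gf 0.0 j [ -11.6   23.5  105.7    0.    50.6 -107.7]
(373, 103) [0.43649525 0.0089771  0.18450886] [np.float64(-0.11209855802615461)]
(425, 103) [0.47825113 0.01329216 0.16915859] [np.float64(-0.07012031043634452)]
(490, 100) [0.53512664 0.01916967 0.14978096] [np.float64(-0.01294191359391877)]
(605, 100) [0.65046254 0.03108847 0.10752629] [np.float64(0.10300819481800498)]
```

Request:
carry_out:
  moves:
    - [[0,0,0,0],[0,0,0,0],[0,0,0,0],[0,0,0,0],[0,0,0,0],[0,0,0,0],[0,0,0,0],[0,0,0,0]]
  hand: 0
  grip_force: 30

```text
clock: 3.05
position: [0.4787, 0.0149, 0.1714]
ee_rot: [180.0, -0.0, -174.0]
force: [-0.0, -0.8, 0.4]
grip_width: 0.0418
grip_force: 0.0
```

Request:
carry_out:
  moves:
    - [[0,0,0,0],[0,0,0,0],[0,0,0,0],[0,0,0,0],[0,0,0,0],[0,0,0,0],[0,0,0,0],[0,0,0,0]]

```text
clock: 3.72
position: [0.4788, 0.0147, 0.1715]
ee_rot: [-180.0, -0.0, -174.0]
force: [0.2, -1.6, -0.6]
grip_width: 0.0236
grip_force: 30.0
```

Request:
carry_out:
  moves:
    - [[-0.44,0,-1.18,0],[-1.1,0,-2.55,0],[-1.89,0,-3.84,0],[-2.81,0,-5.05,0],[-3.85,0,-6.17,0],[-4.99,0,-7.17,0],[-6.23,0,-8.05,0],[-7.55,0,-8.81,0],[-8.93,0,-9.43,0],[-8.93,0,-9.43,0]]

```text
clock: 4.55
position: [0.5655, 0.0238, 0.2651]
ee_rot: [-180.0, -0.5, -173.9]
force: [-4.2, -2.4, 3.2]
grip_width: 0.0234
grip_force: 30.0
```

Request:
carry_out:
  moves:
    - [[-1.44,0,-0.48,0],[-2.93,0,-0.81,0],[-4.44,0,-0.99,0],[-5.95,0,-1.03,0],[-7.47,0,-0.91,0],[-8.96,0,-0.63,0],[-10.42,0,-0.22,0],[-11.4,0,0.15,0],[-11.4,0,0.15,0],[-11.4,0,0.15,0]]

```text
clock: 5.38
position: [0.6803, 0.0365, 0.2632]
ee_rot: [180.0, -0.1, -173.9]
force: [0.5, 0.4, -1.2]
grip_width: 0.0005
grip_force: 0.0
```

Request:
carry_out:
  moves:
    - [[0,0,0,0],[0,0,0,0],[0,0,0,0],[0,0,0,0],[0,0,0,0],[0,0,0,0]]
  hand: 1

```text
clock: 5.88
position: [0.6808, 0.0363, 0.2645]
ee_rot: [-180.0, 0.0, -174.0]
force: [0.0, 0.4, 0.6]
grip_width: 0.0327
grip_force: 0.0
```

Request:
carry_out:
  moves:
    - [[0,0,-2,0],[0,0,-5,0],[0,0,-8,0],[0,0,-10,0],[3,0,-10,0],[6,0,-10,0],[10,0,-10,0],[14,4,-10,0],[15,8,-10,0],[15,12,-10,0],[15,15,-10,0],[15,15,-10,0]]

```text
clock: 6.88
position: [0.5137, 0.1759, 0.3651]
ee_rot: [179.7, 0.1, -173.6]
force: [1.0, -0.4, -0.1]
grip_width: 0.0869
grip_force: 0.0
```

Run:
```python
from h import *
st()
s=r.read_camera("scene")["color"][140:260,130:290,::-1];t=r.read_camera("top")["color"][160:260,170:310,::-1]
cv2.imwrite("pics/d4.png",np.hstack([cv2.resize(t,(560,400),interpolation=cv2.INTER_CUBIC),cv2.resize(s,(240,180)).repeat(1,0) if 0 else cv2.copyMakeBorder(cv2.resize(s,(240,180)),0,220,0,0,0)]))
```

```text
6.88 [0.5137 0.1759 0.3651] [ 1.7974e+02  5.0000e-02 -1.7357e+02] F [ 1.01 -0.41 -0.14] w 0.0869 gf 0.0 j [  7.   15.8  82.6   0.3  81.5 -89.5]
```

View pics/d4.png

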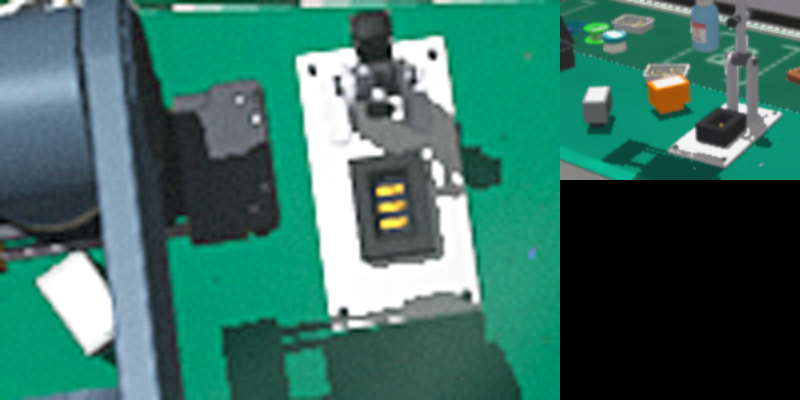

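The lever now stands nearly upright, with its grip end at crop (372,15) in the top view. The socket is clear: block corners are about (348,160), (432,150), (441,257) and (363,265). I'll measure both.

Run:
```python
from h import *
c=r.read_camera("top");s=r.read_camera("scene")
f=lambda L:np.array(L)/4+[170,160]-.4
b=onz(c,f([(348,160),(432,150),(441,257),(363,265)]),.038);print("block",rect(b),b.mean(0))
h=onz(c,f([(374,182),(403,177),(408,226),(381,230)]),.038);print("hole",rect(h),h.mean(0))
hsv=cv2.cvtColor(c["color"],cv2.COLOR_RGB2HSV)
roi=hsv[195:230,255:284];m=(roi[...,2]<90);q=np.argwhere(m)[:,::-1]+[255,195]
n,l,stt,ce=cv2.connectedComponentsWithStats(m.astype(np.uint8));i=1+np.argmax(stt[1:,4]);q=np.argwhere(l==i)[:,::-1]+[255,195]
print(stt[i],rect(onz(c,q,.038)))
yaw=np.radians(5.9);ax=np.array([np.cos(yaw),np.sin(yaw),0]);n=np.array([-ax[1],ax[0],0]);p0=np.array([.548,.022,0])
o,d=rays(c,f([(370,12),(372,55)]))
for k in d: X=o+k*((p0-o)@n/(k@n));print("top plane",X,(X-p0)@ax)
# grip rays vs hypothesised angle: predicted top-view pixels of grip centre/tip
H=p0+ax*.075+[0,0,.118];K=c["intrinsics"]
for cam,nm in((c,"top"),(s,"scene")):
  for th in(1.5,1.6,1.7,1.8,1.9,2.0):
    P=[H+rr*(-np.cos(th)*ax+np.sin(th)*np.array([0,0,1])) for rr in(.112,.186)]
    print(nm,th,[np.round((cam["intrinsics"]@(cam["R"]@p+cam["t"]))[:2]/(cam["R"]@p+cam["t"])[2],1) for p in P])
cv2.imwrite("pics/e5.png",cv2.resize(s["color"][85:225,190:290,::-1],None,fx=4,fy=4,interpolation=cv2.INTER_CUBIC))
```

```text
block [546.8  18.7  77.3  60.8   5.1] [0.54705038 0.01901894 0.038     ]
hole [550.3  21.8  35.5  21.1   6.6] [0.55008913 0.02214063 0.038     ]
[  2   2  22  29 340] [548.8  21.2  75.2  52.9   6.2]
top plane [0.6192848  0.02936657 0.35738095] 0.07166442312371583
top plane [0.64807128 0.03234136 0.09202814] 0.1006041962001141
top 1.5 [array([263.3, 175.6]), array([263.1, 171.7])]
top 1.6 [array([262.7, 171.2]), array([262.1, 164. ])]
top 1.7 [array([262.2, 166.9]), array([261. , 156.5])]
top 1.8 [array([261.6, 162.8]), array([260.1, 149.3])]
top 1.9 [array([261.1, 159. ]), array([259.1, 142.6])]
top 2.0 [array([260.6, 155.3]), array([258.3, 136.4])]
scene 1.5 [array([247.8, 137.9]), array([246.2, 108.4])]
scene 1.6 [array([249.9, 136.5]), array([249.9, 106.5])]
scene 1.7 [array([252.1, 135.7]), array([253.6, 105.4])]
scene 1.8 [array([254.2, 135.3]), array([257.1, 105.2])]
scene 1.9 [array([256.2, 135.3]), array([260.4, 105.6])]
scene 2.0 [array([258.1, 135.8]), array([263.6, 106.8])]
```

View pics/e5.png

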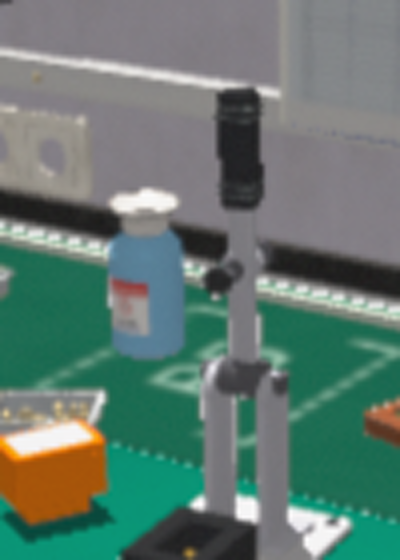

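The grip end at crop (238,90) is (249.5,107.5) in the full scene picture, so the lever is at about 1.6 rad. It slipped out of the fingers partway. I'll push it the rest of the way with the fingers closed.

Run:
```python
from h import *
st()
S=np.array([.549,.0217]);ax=np.array([.9945,.1045])
for k,z in((.03,.365),(.03,.275)):
    go(*(S+k*ax),z,186)
```

```text
7.08 [0.5162 0.1691 0.3643] [-1.7996e+02  1.0000e-02 -1.7396e+02] F [-0.91 -0.47 -0.89] w 0.0871 gf 0.0 j [  6.4  15.9  82.6  -0.   81.5 -89.7]
move [ -4.71 -15.    -0.05] twist 0.0
move [ -4.71 -14.99   8.95] twist 0.0
```

Request:
carry_out:
  moves:
    - [[-2,-4,0,0],[-4.7,-8,0,0],[-4.7,-12,0,0],[-4.7,-15,0,0],[-4.7,-15,0,0],[-4.7,-15,3,0],[-4.7,-15,6,0],[-4.7,-15,9,0],[-4.7,-15,9,0],[-4.7,-15,9,0],[-4.7,-15,9,0],[-4.7,-15,9,0]]
  hand: 0

```text
clock: 8.08
position: [0.5801, 0.0249, 0.2766]
ee_rot: [-179.9, 0.3, -174.0]
force: [0.3, 0.0, -0.9]
grip_width: 0.0148
grip_force: 0.0
```

Request:
carry_out:
  moves:
    - [[-1,0,0,0],[-2,0,0,0],[-3,0,0,0],[-4,0,0,0],[-5,0,0,0],[-6,0,0,0],[-7,0,0,0],[-8,0,0,0],[-8.2,0,0,0],[-8.2,0,0,0]]

```text
clock: 8.92
position: [0.6575, 0.0342, 0.2731]
ee_rot: [180.0, -0.5, -173.9]
force: [-7.1, -0.5, -2.3]
grip_width: 0.0005
grip_force: 2.3
```

Request:
carry_out:
  moves:
    - [[3,0,0,0],[7,0,0,0],[11,2,0,0],[14,6,0,-5],[16,10,0,-12],[18,14,0,-19],[19,18,0,-26],[19,21,0,-29],[19,21,0,-29],[19,21,0,-29],[19,21,0,-29]]
  hand: 1

```text
clock: 9.83
position: [0.4501, 0.2234, 0.2753]
ee_rot: [-179.9, 0.1, -144.9]
force: [-0.7, -0.1, 0.7]
grip_width: 0.0657
grip_force: 0.0
```

Run:
```python
from h import *
st();go(.486,.2405,.1,215.3);go(.486,.2405,.047,215.3)
s=r.read_camera("scene");w=r.read_camera("wrist")
a=cv2.resize(s["color"][85:225,190:290,::-1],(300,420),interpolation=cv2.INTER_CUBIC);b=cv2.resize(w["color"][:,:,::-1],(500,420))
cv2.imwrite("pics/f6.png",np.hstack([a,b]))
```

```text
9.83 [0.4501 0.2234 0.2753] [-1.7990e+02  1.3000e-01 -1.4488e+02] F [-0.67 -0.1   0.68] w 0.0657 gf 0.0 j [  13.7   17.    95.7   -0.    67.1 -111.4]
move [-3.88 -0.63 17.54] twist -0.2
move [-3.87 -0.62 22.84] twist -0.2
```

View pics/f6.png

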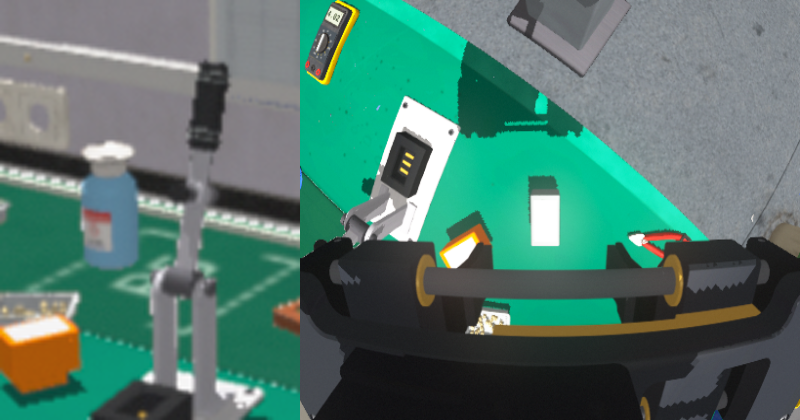

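The lever is now at about 1.92 rad (tip at (213,65)). The wrist view shows the module at (545,220) and the socket at (407,163), both unobstructed. I'll refine both from this picture.

Run:
```python
from h import *
w=r.read_camera("wrist");img=w["color"];hsv=cv2.cvtColor(img,cv2.COLOR_RGB2HSV)
m=((hsv[...,1]<50)&(hsv[...,2]>190)).astype(np.uint8);n,l,S,ce=cv2.connectedComponentsWithStats(m)
i=l[201,251];q=np.argwhere(l==i)[:,::-1];print("mod",S[i],rect(onz(w,q,.054,True)))
d=(hsv[...,2]<95).astype(np.uint8);d[:, :85]=0
n,l,S,ce=cv2.connectedComponentsWithStats(d)
for i in range(1,n):
    if abs(ce[i,0]-110)<15 and abs(ce[i,1]-149)<20 and S[i,4]>100:
        q=np.argwhere(l==i)[:,::-1];print("block",S[i],rect(onz(w,q,.038,True)))
g=((hsv[...,0]>15)&(hsv[...,0]<35)&(hsv[...,1]>130)&(hsv[...,2]>120)).astype(np.uint8);g[:,:80]=0;g[:,140:]=0;g[:110]=0;g[180:]=0
q=np.argwhere(g)[:,::-1];print("pins",len(q),[onz(w,q,z,True)[:,:2].mean(0) for z in(.018,.022)],rect(onz(w,q,.018,True)))
c=r.read_camera("top");hsv=cv2.cvtColor(c["color"],cv2.COLOR_RGB2HSV)
g=((hsv[...,0]>15)&(hsv[...,0]<35)&(hsv[...,1]>130)&(hsv[...,2]>120)).astype(np.uint8);g[:,:255]=0;g[:,285:]=0;g[:195]=0;g[230:]=0
q=np.argwhere(g)[:,::-1];print("top pins",len(q),[onz(c,q,z)[:,:2].mean(0) for z in(.018,.022)])
cv2.imwrite("pics/g.png",cv2.resize(img[100:250,70:290,::-1],None,fx=3.6,fy=3.6,interpolation=cv2.INTER_CUBIC))
```

```text
mod [ 237  179   29   46 1334] [485.3 239.6  62.8  38.4  35.1]
block [  85  121   51   61 1879] [546.4  25.9  80.5  65.3   6.1]
pins 92 [array([0.55130019, 0.01960039]), array([0.549778  , 0.02114834])] [551.3  19.5  29.3  16.1   4.5]
top pins 42 [array([0.55075228, 0.02215016]), array([0.55026541, 0.02213037])]
```

View pics/g.png

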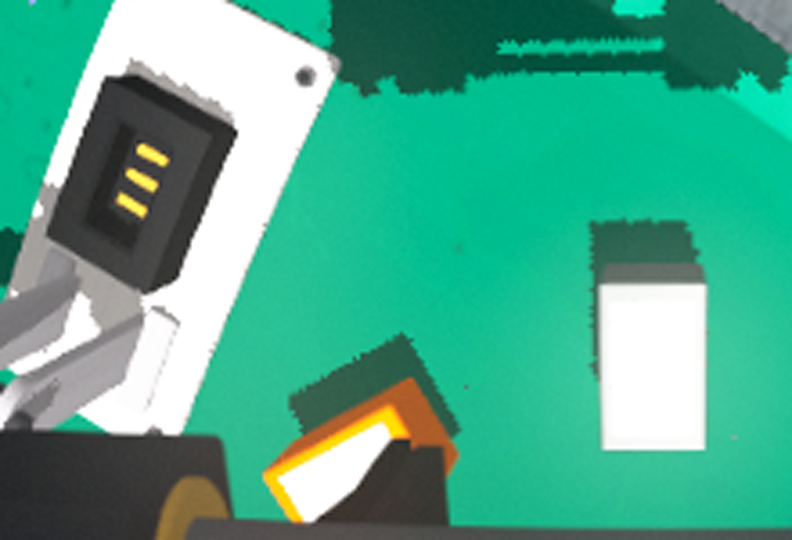

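The crop confirms the socket is clear and the module stands upright. I'll grasp the module.

Request:
carry_out:
  moves:
    - [[-3.8,-0.64,4,0],[-3.8,-0.64,8,0],[-3.8,-0.64,12,0],[-3.8,-0.64,15,0],[-3.8,-0.64,17,0],[-3.8,-0.64,19,0],[-3.8,-0.64,21,0],[-3.8,-0.64,22.8,0],[-3.8,-0.64,22.8,0],[-3.8,-0.64,22.8,0]]
  hand: 1

```text
clock: 10.87
position: [0.4838, 0.2383, 0.0455]
ee_rot: [180.0, -0.1, -145.1]
force: [-0.1, 0.3, 0.1]
grip_width: 0.0871
grip_force: 0.0
```

Request:
carry_out:
  moves:
    - [[0,0,0,0],[0,0,0,0],[0,0,0,0],[0,0,0,0],[0,0,0,0],[0,0,0,0],[0,0,0,0],[0,0,0,0],[0,0,0,0],[0,0,0,0],[0,0,0,0],[0,0,0,0]]
  hand: 0
  grip_force: 25

```text
clock: 11.87
position: [0.4838, 0.2395, 0.0464]
ee_rot: [-180.0, 0.0, -144.9]
force: [-0.6, -0.5, 1.5]
grip_width: 0.0399
grip_force: 25.0
```

Run:
```python
from h import *
st()
```

```text
11.87 [0.4838 0.2395 0.0464] [-1.8000e+02  1.0000e-02 -1.4495e+02] F [-0.56 -0.52  1.55] w 0.0399 gf 25.0 j [  14.5   39.5  102.     0.    38.5 -110.6]
```

Request:
carry_out:
  moves:
    - [[0,0,-2,0],[0,0,-5,0],[0,0,-8,0],[0,0,-8,0],[0,0,-8,0]]

```text
clock: 12.28
position: [0.4848, 0.2398, 0.1276]
ee_rot: [-179.9, 0.2, -144.9]
force: [0.5, -0.5, -1.7]
grip_width: 0.04
grip_force: 25.0
```

Run:
```python
from h import *
st();go(.5484,.0215,.115,186)
w=r.read_camera("wrist");cv2.imwrite("pics/h7.png",cv2.resize(w["color"][100:270,150:360,::-1],None,fx=3.5,fy=3.5,interpolation=cv2.INTER_CUBIC))
s=r.sense();R=Ro.from_euler("xyz",s["ee_rot"],degrees=True).as_matrix();p=np.array(s["position"])
# predicted pixels of near top edge corners for offsets
for off in(0,-.0016,-.003):
    for y in(-.02,.02):
        X=R@np.array([.033+off,y,-.0076])+p;k=w["R"]@X+w["t"];th=np.arctan2(np.hypot(*k[:2]),k[2]);u=w["intrinsics"][:2,2]+w["intrinsics"][0,0]*th*k[:2]/np.hypot(*k[:2]);print(off,y,u,(u-[150,100])*3.5)
```

```text
12.28 [0.4848 0.2398 0.1276] [-179.93    0.19 -144.95] F [ 0.47 -0.48 -1.72] w 0.04 gf 25.0 j [  14.5   31.6   99.5   -0.    48.7 -110.6]
move [  7.33 -21.52   1.26] twist 29.1
0 -0.02 [218.8890458 187.7528872] [241.11166029 307.13510519]
0 0.02 [293.074865   187.83137147] [500.76202749 307.40980013]
-0.0016 -0.02 [218.9739154 190.632917 ] [241.40870391 317.21520949]
-0.0016 0.02 [292.98086377 190.71026989] [500.43302321 317.4859446 ]
-0.003 -0.02 [219.0496719  193.14169574] [241.67385166 325.99593509]
-0.003 0.02 [292.89705892 193.2180671 ] [500.13970623 326.26323483]
```

View pics/h7.png

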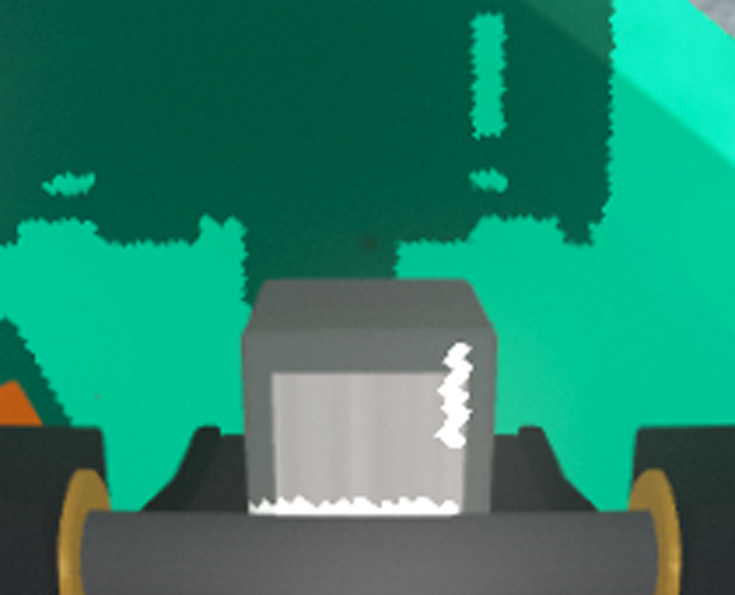

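The module hangs straight, with its near top edge at row ~328. That puts it about 2–3 mm off the TCP along tool x. I'll move it over the socket.

Request:
carry_out:
  moves:
    - [[1,-3,0,4],[2.2,-6.5,0,9],[3.4,-10,0,14],[4.6,-13.5,0,19],[5.8,-17,0,24],[6.8,-20,0,29],[7.4,-21.5,0,29.1],[7.4,-21.5,1.2,29.1],[7.4,-21.5,1.2,29.1],[7.4,-21.5,1.2,29.1],[7.4,-21.5,1.2,29.1],[7.4,-21.5,1.2,29.1]]

```text
clock: 13.33
position: [0.5461, 0.0218, 0.114]
ee_rot: [180.0, -0.1, -174.0]
force: [0.3, 0.0, -1.1]
grip_width: 0.0396
grip_force: 25.0
```

Run:
```python
from h import *
st();go(.5477,.0215,.090,186)
w=r.read_camera("wrist");cv2.imwrite("pics/i8.png",cv2.resize(w["color"][90:270,150:360,::-1],None,fx=3.3,fy=3.3,interpolation=cv2.INTER_CUBIC))
def pj(X):
    k=w["R"]@X+w["t"];th=np.arctan2(np.hypot(*k[:2]),k[2]);return w["intrinsics"][:2,2]+w["intrinsics"][0,0]*th*k[:2]/np.hypot(*k[:2])
a=np.radians(6);A=np.array([[np.cos(a),-np.sin(a)],[np.sin(a),np.cos(a)]])
for nm,pt,z in(("block",[(-.037,-.028),(-.037,.028)],.038),("plate y-edges at x=-60",[(-.06,-.055),(-.06,.055)],.008)):
    for q in pt:
        print(nm,q,(pj(np.r_[A@q+[.55,.0217],z])-[150,90])*3.3)
```

```text
13.33 [0.5461 0.0218 0.114 ] [ 1.7998e+02 -6.0000e-02 -1.7398e+02] F [ 0.3   0.05 -1.15] w 0.0396 gf 25.0 j [  -9.4   33.2   99.     0.    47.8 -105.5]
move [-0.15 -0.05  2.4 ] twist 0.0
block (-0.037, -0.028) [233.63098144 249.78108537]
block (-0.037, 0.028) [461.36866986 250.00263401]
plate y-edges at x=-60 (-0.06, -0.055) [147.48840067 151.70513881]
plate y-edges at x=-60 (-0.06, 0.055) [547.2777185  152.14117201]
```

View pics/i8.png

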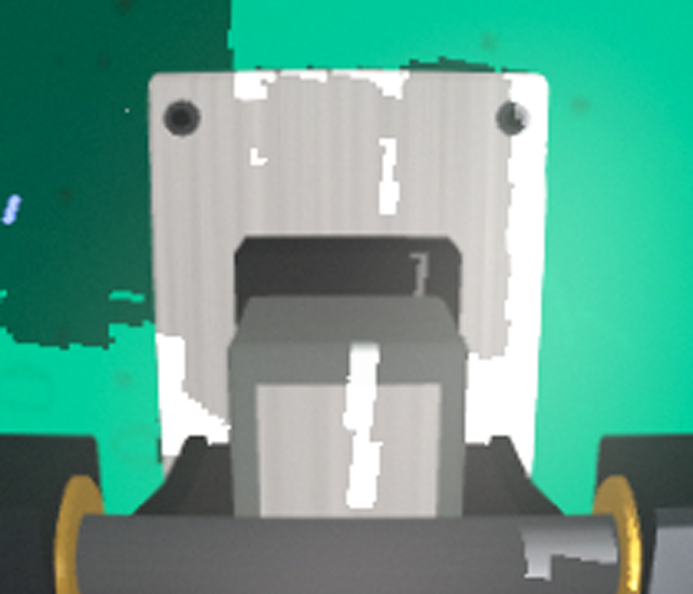

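Laterally everything lines up: block edges are at columns 235 and 461, module edges at 230 and 467. The block's front edge is at row ~238, against a predicted 250, so I need to check x.

Run:
```python
from h import *
w=r.read_camera("wrist");st()
print("cam",-w["R"].T@w["t"],"axis",w["R"][2])
f=lambda u:np.array([u])/3.3+[150,90]
S=np.array([.55,.0217]);ax=np.array([.9945,.1045])
for nm,u,z in(("blkfront",(348,238),.038),("blkfront bottom",(348,238),.008),("plate front",(348,73),.008),("mod near edge",(348,342),.114+.0076)):
    X=onz(w,f(u),z,True)[0];print(nm,X,"stn x",(X[:2]-S)@ax,"tool x",-(X[:2]-np.array([.5464,.0218]))@ax)
c=r.read_camera("top")
```

```text
13.43 [0.5465 0.0218 0.1145] [-180.      0.   -173.97] F [ 0.08 -0.99 -0.68] w 0.0391 gf 25.0 j [  -9.4   33.2   99.    -0.    47.8 -105.5]
cam [0.4765107  0.0135475  0.27594741] axis [ 0.25214248  0.02721077 -0.96730747]
blkfront [0.5107204  0.01762803 0.038     ] stn x -0.03948908417664702 tool x 0.03591933417664697
blkfront bottom [0.5150335  0.01814249 0.008     ] stn x -0.0351459440194528 tool x 0.031576194019452754
plate front [0.46995838 0.01334525 0.008     ] stn x -0.08047446597702884 tool x 0.07690471597702879
mod near edge [0.51563396 0.01799869 0.1216    ] stn x -0.034563814361059396 tool x 0.030994064361059347
```

Request:
carry_out:
  moves:
    - [[-0.2,-0.03,0,0],[-0.2,-0.03,1,0],[-0.2,-0.03,2,0],[-0.2,-0.03,2.4,0],[-0.2,-0.03,2.8,0],[-0.2,-0.03,3.1,0],[-0.2,-0.03,3.3,0],[-0.2,-0.03,3.3,0],[-0.2,-0.03,3.3,0]]

```text
clock: 14.23
position: [0.5488, 0.0215, 0.081]
ee_rot: [179.9, 0.0, -174.1]
force: [1.1, 4.5, -1.3]
grip_width: 0.0398
grip_force: 25.0
```

Request:
carry_out:
  moves:
    - [[0,0.06,0,0],[0,0.06,0.2,0],[0,0.06,0.4,0],[0,0.06,0.6,0],[0,0.06,0.8,0],[0,0.06,1.0,0],[0,0.06,1.1,0],[0,0.06,1.1,0],[0,0.06,1.1,0]]

```text
clock: 14.98
position: [0.5483, 0.0215, 0.0705]
ee_rot: [180.0, -0.0, -174.1]
force: [-1.0, 2.5, 4.0]
grip_width: 0.0399
grip_force: 25.0
```

Request:
carry_out:
  moves:
    - [[0,0.03,0.1,0],[0,0.03,0.2,0],[0,0.03,0.2,0],[0,0.03,0.2,0]]

```text
clock: 15.32
position: [0.5483, 0.0213, 0.0701]
ee_rot: [-180.0, -0.0, -174.0]
force: [-4.4, 1.3, 15.6]
grip_width: 0.0395
grip_force: 25.0
```

Request:
carry_out:
  moves:
    - [[0,0,-0.15,0],[0,0,-0.15,0],[0,0,-0.15,0],[0,0,-0.15,0],[0,0,-0.15,0],[0,0,-0.15,0],[0,0,-0.15,0],[0,0,-0.15,0],[0,0,-0.15,0],[0,0,-0.15,0]]
  hand: 0.75

```text
clock: 16.15
position: [0.5486, 0.0218, 0.0697]
ee_rot: [-180.0, -0.0, -174.0]
force: [-0.1, -0.2, 0.3]
grip_width: 0.0651
grip_force: 0.0
```

Request:
carry_out:
  moves:
    - [[0,0,-2,0],[0,0,-4,0],[2,0,-6,0],[3,0,-9,0],[4,0,-12,0],[4,0,-15,0],[4,0,-18,0],[4,0,-20,0],[4,0,-22,0],[4,0,-24,0],[4,0,-24,0],[4,0,-24,0]]

```text
clock: 17.15
position: [0.5092, 0.0176, 0.3106]
ee_rot: [-180.0, 0.1, -174.0]
force: [-0.2, 0.1, -0.5]
grip_width: 0.0651
grip_force: 0.0
```

Run:
```python
from h import *
st()
S=np.array([.5495,.0217]);ax=np.array([.9945,.1045])
for k,z in((.165,.37),(.165,.25)):go(*(S+k*ax),z,186)
s=r.read_camera("scene");w=r.read_camera("wrist")
a=cv2.resize(s["color"][85:245,180:300,::-1],(360,480),interpolation=cv2.INTER_CUBIC);b=cv2.resize(w["color"][60:300,120:340,::-1],(440,480))
cv2.imwrite("pics/j9.png",np.hstack([a,b]))
```

```text
17.15 [0.5092 0.0176 0.3106] [-1.7995e+02  1.5000e-01 -1.7405e+02] F [-0.17  0.11 -0.53] w 0.0651 gf 0.0 j [ -10.6   15.5   91.9   -0.    72.5 -106.6]
move [-20.57  -0.    -5.89] twist -0.0
move [-2.054e+01  1.000e-02  6.110e+00] twist -0.0
```

View pics/j9.png

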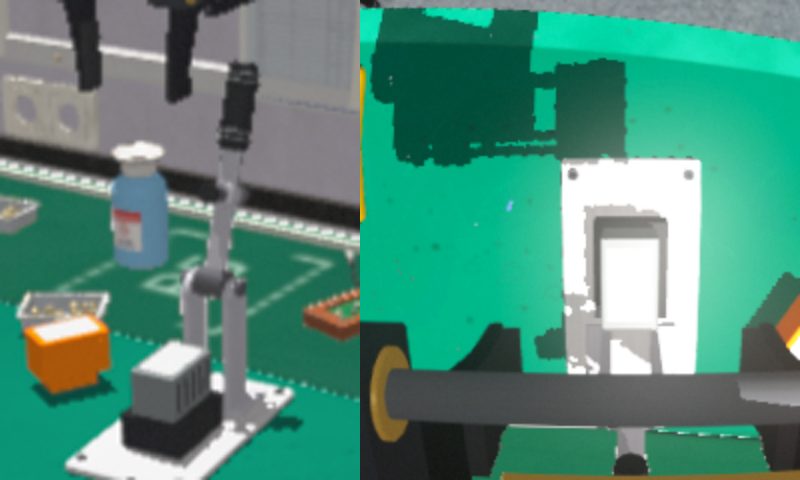

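The module is seated straight in the block, and the lever still stands at about 1.92 rad. I've viewed more pictures than the limit of 10, so I'll take no more and work from numbers. Next I go behind the lever.

Request:
carry_out:
  moves:
    - [[0,0,-3,0],[0,0,-6,0],[-3,0,-6,0],[-6,0,-6,0],[-9.5,0,-6,0],[-13,0,-6,0],[-16.5,0,-6,0],[-20,0,-6,0],[-21.5,0,-6,0],[-21.5,0,-6,0],[-21.5,0,-6,0],[-21.5,0,-6,0]]
  hand: 0

```text
clock: 18.25
position: [0.7214, 0.0399, 0.3681]
ee_rot: [180.0, -0.2, -174.1]
force: [-0.4, -0.3, 0.2]
grip_width: 0.0014
grip_force: 0.0
```

Request:
carry_out:
  moves:
    - [[0,0,3,0],[0,0,6,0],[0,0,9,0],[0,0,9,0],[0,0,9,0]]

```text
clock: 18.67
position: [0.7205, 0.0399, 0.2786]
ee_rot: [179.9, -0.3, -174.1]
force: [-0.1, 0.3, 0.1]
grip_width: 0.0004
grip_force: 0.0
```

Run:
```python
from h import *
st()
S=np.array([.5495,.0217]);ax=np.array([.9945,.1045])
p=np.array(r.sense()["position"]);print("stn x",(p[:2]-S)@ax,"y",(p[:2]-S)@[-ax[1],ax[0]])
```

```text
18.67 [0.7205 0.0399 0.2786] [ 179.95   -0.27 -174.07] F [-0.14  0.35  0.1 ] w 0.0004 gf 0.0 j [  -5.7   35.7   62.5   -0.    82.1 -101.6]
stn x 0.17200696515458072 y 0.00019852705535643167
```

Request:
carry_out:
  moves:
    - [[1.2,0,0,0],[2.4,0,0,0],[3.6,0,0,0],[4.8,0,0,0],[6,0,-0.3,0],[7.2,0,-0.5,0],[8.4,0,-0.8,0],[9.6,0,-1,0],[10.8,0,-1,0],[12,0,-1,0]]

```text
clock: 19.5
position: [0.6078, 0.0273, 0.2941]
ee_rot: [-179.9, 0.9, -174.1]
force: [6.4, -0.5, -3.5]
grip_width: 0.0005
grip_force: 3.2
```

Request:
carry_out:
  moves:
    - [[1.5,0,0.4,0],[2.9,0,0.9,0],[4.3,0,1.6,0],[5.7,0,2.3,0],[6.9,0,3.3,0],[8.1,0,4.3,0]]

```text
clock: 20.0
position: [0.5273, 0.0184, 0.2527]
ee_rot: [-179.8, 0.9, -174.1]
force: [0.7, 0.1, 8.1]
grip_width: 0.0004
grip_force: 3.4
```

```bash
cat >> h.py <<'E'
def stn():
    S=np.array([.5495,.0217]);ax=np.array([.9945,.1045]);p=np.array(r.sense()["position"]);print("stn x",(p[:2]-S)@ax,"y",(p[:2]-S)@[-ax[1],ax[0]],"z",p[2])
E
python3 -c "
from h import *
st();stn()"
```

```text
20.0 [0.5273 0.0184 0.2527] [-179.78    0.89 -174.06] F [0.69 0.14 8.12] w 0.0004 gf 3.4 j [ -10.2   20.3   94.7    0.    64.1 -106.1]
stn x -0.02245826669136083 y -0.0009935664330292834 z 0.25274722088768725
```

Request:
carry_out:
  moves:
    - [[0.55,0,0.55,0],[1.1,0,1.1,0],[1.55,0,1.7,0],[2.0,0,2.35,0],[2.45,0,3,0],[2.85,0,3.65,0],[3.2,0,4.3,0],[3.55,0,5,0],[3.85,0,5.6,0],[4.0,0,6.0,0],[4.0,0,6.0,0]]

```text
clock: 20.92
position: [0.4848, 0.014, 0.19]
ee_rot: [-179.8, 0.3, -174.0]
force: [0.4, -0.7, 2.6]
grip_width: 0.0005
grip_force: 0.7
```

```bash
python3 -c "
from h import *
st();stn()"
```

```text
20.92 [0.4848 0.014  0.19  ] [-179.84    0.34 -174.04] F [ 0.41 -0.74  2.62] w 0.0005 gf 0.7 j [-1.150e+01  2.220e+01  1.041e+02 -1.000e-01  5.330e+01 -1.075e+02]
stn x -0.06510516763154849 y -0.0008650948011633495 z 0.18998532077821859
```

Request:
carry_out:
  moves:
    - [[0.1,0,0.2,0],[0.1,0,0.4,0],[0.2,0,0.6,0],[0.2,0,0.8,0],[0.3,0,0.9,0],[0.3,0,1.0,0],[0.4,0,1.1,0],[0.4,0,1.2,0],[0.5,0,1.3,0],[0.5,0,1.4,0]]

```text
clock: 21.75
position: [0.4802, 0.0138, 0.1759]
ee_rot: [-179.9, 0.3, -174.0]
force: [-2.4, -2.0, 7.7]
grip_width: 0.0004
grip_force: 3.2
```

Request:
carry_out:
  moves:
    - [[0,0,0.07,0]]

```text
clock: 21.83
position: [0.4799, 0.0137, 0.1751]
ee_rot: [-179.9, 0.3, -174.0]
force: [-1.3, -0.2, 7.5]
grip_width: 0.0005
grip_force: 3.2
```

Request:
carry_out:
  moves:
    - [[0,0,0.07,0]]

```text
clock: 21.92
position: [0.4797, 0.0137, 0.1744]
ee_rot: [-179.9, 0.3, -174.0]
force: [-3.8, -1.9, 8.4]
grip_width: 0.0005
grip_force: 3.2
```

Request:
carry_out:
  moves:
    - [[0,0,0.07,0]]

```text
clock: 22.0
position: [0.4794, 0.0137, 0.1736]
ee_rot: [-179.9, 0.2, -174.0]
force: [-2.6, -1.8, 7.4]
grip_width: 0.0001
grip_force: 3.2
```

Request:
carry_out:
  moves:
    - [[0,0,0.07,0]]

```text
clock: 22.08
position: [0.4792, 0.0137, 0.1728]
ee_rot: [-179.9, 0.2, -174.0]
force: [-2.6, -1.8, 7.2]
grip_width: 0.0004
grip_force: 3.2
```

Request:
carry_out:
  moves:
    - [[0,0,0.07,0]]

```text
clock: 22.17
position: [0.4789, 0.0137, 0.1721]
ee_rot: [-179.9, 0.2, -174.0]
force: [-2.9, -2.9, 6.8]
grip_width: 0.0005
grip_force: 3.3
```

Request:
carry_out:
  moves:
    - [[0,0,0.07,0]]

```text
clock: 22.25
position: [0.4789, 0.0137, 0.1714]
ee_rot: [-179.9, 0.2, -174.0]
force: [-3.0, -0.9, 7.9]
grip_width: 0.0005
grip_force: 3.2
```

Request:
carry_out:
  moves:
    - [[0,0,0.07,0]]

```text
clock: 22.33
position: [0.4788, 0.0137, 0.1707]
ee_rot: [-179.9, 0.2, -174.0]
force: [-4.3, -2.0, 8.5]
grip_width: 0.0001
grip_force: 3.3
```

Request:
carry_out:
  moves:
    - [[0,0,0.07,0]]

```text
clock: 22.42
position: [0.4788, 0.0137, 0.1699]
ee_rot: [-179.9, 0.2, -174.0]
force: [-3.7, -2.4, 7.6]
grip_width: 0.0007
grip_force: 3.2
```

Request:
carry_out:
  moves:
    - [[0,0,0.07,0]]

```text
clock: 22.5
position: [0.4788, 0.0138, 0.1692]
ee_rot: [-179.9, 0.2, -174.0]
force: [-3.5, -1.8, 7.3]
grip_width: 0.0005
grip_force: 3.3
```

Request:
carry_out:
  moves:
    - [[0,0,0.07,0]]

```text
clock: 22.58
position: [0.4787, 0.0138, 0.1685]
ee_rot: [-179.9, 0.1, -174.0]
force: [-3.4, -0.9, 7.3]
grip_width: 0.0004
grip_force: 3.3
```

Request:
carry_out:
  moves:
    - [[0,0,0.07,0]]

```text
clock: 22.67
position: [0.4787, 0.0138, 0.1678]
ee_rot: [-179.9, 0.1, -174.0]
force: [-4.0, -2.0, 8.1]
grip_width: 0.0003
grip_force: 3.3
```

Request:
carry_out:
  moves:
    - [[0,0,0.07,0]]

```text
clock: 22.75
position: [0.4786, 0.0138, 0.1671]
ee_rot: [-179.9, 0.1, -174.0]
force: [-4.4, -1.3, 7.5]
grip_width: 0.0007
grip_force: 3.3
```

Request:
carry_out:
  moves:
    - [[0.02,0,0.07,0]]

```text
clock: 22.83
position: [0.4784, 0.0138, 0.1664]
ee_rot: [-179.9, 0.1, -174.0]
force: [-3.2, -0.8, 7.6]
grip_width: 0.0002
grip_force: 3.3
```

Request:
carry_out:
  moves:
    - [[0.02,0,0.07,0]]

```text
clock: 22.92
position: [0.4782, 0.0138, 0.1656]
ee_rot: [-179.9, 0.1, -174.0]
force: [-3.1, -0.9, 7.6]
grip_width: 0.0005
grip_force: 3.3
```

Request:
carry_out:
  moves:
    - [[0.02,0,0.07,0]]

```text
clock: 23.0
position: [0.478, 0.0138, 0.1649]
ee_rot: [-179.9, 0.1, -174.0]
force: [-3.3, -2.0, 6.4]
grip_width: 0.0009
grip_force: 3.3
```

Request:
carry_out:
  moves:
    - [[0.02,0,0.07,0]]

```text
clock: 23.08
position: [0.4778, 0.0137, 0.1642]
ee_rot: [-179.9, 0.1, -174.0]
force: [-3.4, -1.9, 7.2]
grip_width: 0.0005
grip_force: 3.3
```

Request:
carry_out:
  moves:
    - [[0.02,0,0.07,0]]

```text
clock: 23.17
position: [0.4776, 0.0137, 0.1635]
ee_rot: [-179.9, 0.1, -174.0]
force: [-2.9, -0.7, 8.0]
grip_width: 0.0006
grip_force: 3.3
```

Request:
carry_out:
  moves:
    - [[0.02,0,0.07,0]]

```text
clock: 23.25
position: [0.4774, 0.0137, 0.1628]
ee_rot: [-179.9, 0.1, -174.0]
force: [-3.1, -2.1, 7.3]
grip_width: 0.0004
grip_force: 3.3
```

Still free (about 7.5 N).

Request:
carry_out:
  moves:
    - [[0.02,0,0.07,0]]

```text
clock: 23.33
position: [0.4772, 0.0137, 0.1621]
ee_rot: [-179.9, 0.1, -174.0]
force: [-3.2, -1.1, 7.0]
grip_width: 0.0005
grip_force: 3.3
```

Request:
carry_out:
  moves:
    - [[0.02,0,0.07,0]]

```text
clock: 23.42
position: [0.477, 0.0137, 0.1614]
ee_rot: [-179.9, 0.1, -174.0]
force: [-3.4, 0.3, 7.0]
grip_width: 0.0003
grip_force: 3.3
```

Request:
carry_out:
  moves:
    - [[0.02,0,0.07,0]]

```text
clock: 23.5
position: [0.4768, 0.0136, 0.1607]
ee_rot: [-179.9, 0.1, -174.0]
force: [-3.5, -1.4, 8.5]
grip_width: 0.0003
grip_force: 3.3
```

Request:
carry_out:
  moves:
    - [[0.02,0,0.07,0]]

```text
clock: 23.58
position: [0.4766, 0.0136, 0.16]
ee_rot: [-179.9, 0.1, -174.0]
force: [-4.3, -0.8, 7.5]
grip_width: 0.0003
grip_force: 3.3
```

Request:
carry_out:
  moves:
    - [[0.02,0,0.07,0]]

```text
clock: 23.67
position: [0.4764, 0.0136, 0.1593]
ee_rot: [-179.9, 0.1, -174.0]
force: [-3.6, -1.5, 8.2]
grip_width: 0.0006
grip_force: 3.3
```

Request:
carry_out:
  moves:
    - [[0.02,0,0.07,0]]

```text
clock: 23.75
position: [0.4763, 0.0136, 0.1586]
ee_rot: [-179.9, 0.1, -174.0]
force: [-3.2, -1.5, 6.4]
grip_width: 0.0004
grip_force: 3.2
```

Request:
carry_out:
  moves:
    - [[0.02,0,0.07,0]]

```text
clock: 23.83
position: [0.4761, 0.0136, 0.1579]
ee_rot: [-179.9, 0.1, -174.0]
force: [-3.1, -1.4, 7.7]
grip_width: 0.0006
grip_force: 3.2
```

Request:
carry_out:
  moves:
    - [[0.02,0,0.07,0]]

```text
clock: 23.92
position: [0.4759, 0.0136, 0.1572]
ee_rot: [-179.9, 0.1, -174.0]
force: [-2.6, -1.2, 7.4]
grip_width: 0.0001
grip_force: 3.2
```

Request:
carry_out:
  moves:
    - [[0.02,0,0.07,0]]

```text
clock: 24.0
position: [0.4757, 0.0135, 0.1565]
ee_rot: [-179.9, 0.1, -174.0]
force: [-2.3, -1.9, 7.1]
grip_width: 0.0005
grip_force: 3.2
```

Request:
carry_out:
  moves:
    - [[0.02,0,0.07,0]]

```text
clock: 24.08
position: [0.4756, 0.0135, 0.1558]
ee_rot: [-179.9, 0.1, -174.0]
force: [-3.6, -1.4, 6.8]
grip_width: 0.0004
grip_force: 3.2
```

Request:
carry_out:
  moves:
    - [[0.02,0,0.07,0]]

```text
clock: 24.17
position: [0.4754, 0.0135, 0.1551]
ee_rot: [-179.9, 0.2, -174.0]
force: [-3.9, -1.6, 7.7]
grip_width: 0.0003
grip_force: 3.2
```

Request:
carry_out:
  moves:
    - [[0.02,0,0.07,0]]

```text
clock: 24.25
position: [0.4753, 0.0135, 0.1544]
ee_rot: [-179.9, 0.2, -174.0]
force: [-2.9, -0.5, 6.6]
grip_width: 0.0001
grip_force: 3.2
```

Request:
carry_out:
  moves:
    - [[0.01,0,0.07,0]]

```text
clock: 24.33
position: [0.4751, 0.0135, 0.1537]
ee_rot: [-179.9, 0.1, -174.0]
force: [-3.8, -1.2, 7.0]
grip_width: 0.0004
grip_force: 3.2
```

Request:
carry_out:
  moves:
    - [[0.01,0,0.07,0]]

```text
clock: 24.42
position: [0.475, 0.0134, 0.1529]
ee_rot: [-179.9, 0.1, -174.0]
force: [-3.6, -0.7, 7.4]
grip_width: 0.0002
grip_force: 3.2
```

Request:
carry_out:
  moves:
    - [[0.01,0,0.07,0]]

```text
clock: 24.5
position: [0.4748, 0.0134, 0.1522]
ee_rot: [-179.9, 0.1, -174.0]
force: [-3.4, -1.8, 6.6]
grip_width: 0.0004
grip_force: 3.2
```

Request:
carry_out:
  moves:
    - [[0.01,0,0.07,0]]

```text
clock: 24.58
position: [0.4747, 0.0134, 0.1515]
ee_rot: [-179.9, 0.1, -174.0]
force: [-4.1, -1.9, 7.4]
grip_width: 0.0003
grip_force: 3.2
```

Request:
carry_out:
  moves:
    - [[0.01,0,0.07,0]]

```text
clock: 24.67
position: [0.4745, 0.0134, 0.1508]
ee_rot: [-179.9, 0.1, -174.0]
force: [-3.6, -2.1, 7.1]
grip_width: 0.0004
grip_force: 3.2
```

Request:
carry_out:
  moves:
    - [[0.01,0,0.07,0]]

```text
clock: 24.75
position: [0.4744, 0.0134, 0.1501]
ee_rot: [-179.9, 0.1, -174.0]
force: [-4.0, -1.1, 7.2]
grip_width: 0.0005
grip_force: 3.2
```

Request:
carry_out:
  moves:
    - [[0.01,0,0.07,0]]

```text
clock: 24.83
position: [0.4743, 0.0134, 0.1494]
ee_rot: [-179.9, 0.1, -174.0]
force: [-3.8, -1.7, 7.1]
grip_width: 0.0
grip_force: 3.2
```

Request:
carry_out:
  moves:
    - [[0.01,0,0.07,0]]

```text
clock: 24.92
position: [0.4741, 0.0134, 0.1487]
ee_rot: [-179.9, 0.1, -174.0]
force: [-3.9, -1.4, 6.8]
grip_width: 0.0005
grip_force: 3.2
```

Request:
carry_out:
  moves:
    - [[0.01,0,0.07,0]]

```text
clock: 25.0
position: [0.474, 0.0133, 0.148]
ee_rot: [-179.9, 0.1, -174.0]
force: [-3.6, -1.4, 6.6]
grip_width: 0.0004
grip_force: 3.2
```

Request:
carry_out:
  moves:
    - [[0.01,0,0.07,0]]

```text
clock: 25.08
position: [0.4739, 0.0133, 0.1472]
ee_rot: [-179.9, 0.1, -174.0]
force: [-3.5, -1.1, 6.5]
grip_width: 0.0004
grip_force: 3.2
```

Request:
carry_out:
  moves:
    - [[0.01,0,0.07,0]]

```text
clock: 25.17
position: [0.4738, 0.0133, 0.1465]
ee_rot: [-179.9, 0.1, -174.0]
force: [-3.1, -1.3, 6.3]
grip_width: 0.0006
grip_force: 3.2
```

Request:
carry_out:
  moves:
    - [[0.01,0,0.07,0]]

```text
clock: 25.25
position: [0.4737, 0.0133, 0.1458]
ee_rot: [-179.9, 0.1, -174.0]
force: [-4.2, -1.0, 6.7]
grip_width: 0.0002
grip_force: 3.2
```

Request:
carry_out:
  moves:
    - [[0,0,0.07,0]]

```text
clock: 25.33
position: [0.4736, 0.0133, 0.1451]
ee_rot: [-179.9, 0.1, -174.0]
force: [-3.9, -1.9, 7.4]
grip_width: 0.0004
grip_force: 3.3
```

Request:
carry_out:
  moves:
    - [[0,0,0.07,0]]

```text
clock: 25.42
position: [0.4734, 0.0133, 0.1443]
ee_rot: [-179.9, 0.1, -174.0]
force: [-3.7, -1.5, 6.4]
grip_width: 0.0004
grip_force: 3.3
```

Request:
carry_out:
  moves:
    - [[0,0,0.07,0]]

```text
clock: 25.5
position: [0.4733, 0.0133, 0.1436]
ee_rot: [-179.9, 0.0, -174.0]
force: [-4.0, -0.8, 5.3]
grip_width: 0.0003
grip_force: 3.3
```

Request:
carry_out:
  moves:
    - [[0,0,0.07,0]]

```text
clock: 25.58
position: [0.4732, 0.0133, 0.1429]
ee_rot: [-179.9, 0.0, -174.0]
force: [-4.4, -2.1, 6.9]
grip_width: 0.0005
grip_force: 3.3
```

Request:
carry_out:
  moves:
    - [[0,0,0.07,0]]

```text
clock: 25.67
position: [0.4731, 0.0133, 0.1422]
ee_rot: [-179.9, 0.0, -174.0]
force: [-4.0, -2.2, 7.0]
grip_width: 0.0005
grip_force: 3.3
```

Request:
carry_out:
  moves:
    - [[0,0,0.07,0]]

```text
clock: 25.75
position: [0.473, 0.0133, 0.1414]
ee_rot: [-179.9, 0.0, -174.0]
force: [-5.3, -2.2, 7.1]
grip_width: 0.0005
grip_force: 3.3
```

Request:
carry_out:
  moves:
    - [[0,0,0.07,0]]

```text
clock: 25.83
position: [0.4729, 0.0133, 0.1407]
ee_rot: [-179.9, -0.0, -174.0]
force: [-4.2, -3.0, 6.4]
grip_width: 0.0005
grip_force: 3.3
```

Request:
carry_out:
  moves:
    - [[0,0,0.07,0]]

```text
clock: 25.92
position: [0.4728, 0.0133, 0.14]
ee_rot: [-179.9, -0.0, -174.0]
force: [-5.1, -2.2, 8.4]
grip_width: 0.0006
grip_force: 3.3
```

Request:
carry_out:
  moves:
    - [[0,0,0.07,0]]

```text
clock: 26.0
position: [0.4729, 0.0133, 0.1393]
ee_rot: [-179.9, -0.0, -174.0]
force: [-5.2, -2.4, 7.0]
grip_width: 0.0006
grip_force: 3.3
```

Request:
carry_out:
  moves:
    - [[0,0,0.07,0]]

```text
clock: 26.08
position: [0.4728, 0.0133, 0.1386]
ee_rot: [-179.9, -0.0, -174.0]
force: [-5.2, -1.8, 7.2]
grip_width: 0.0001
grip_force: 3.3
```

Request:
carry_out:
  moves:
    - [[0,0,0.07,0]]

```text
clock: 26.17
position: [0.4728, 0.0133, 0.1379]
ee_rot: [-179.9, -0.0, -174.0]
force: [-5.1, -1.9, 6.8]
grip_width: 0.0002
grip_force: 3.3
```

Request:
carry_out:
  moves:
    - [[0,0,0.07,0]]

```text
clock: 26.25
position: [0.4727, 0.0133, 0.1371]
ee_rot: [-179.9, -0.0, -174.0]
force: [-5.0, -1.1, 6.7]
grip_width: 0.0002
grip_force: 3.3
```

Request:
carry_out:
  moves:
    - [[0,0,0.07,0]]

```text
clock: 26.33
position: [0.4727, 0.0133, 0.1364]
ee_rot: [-179.9, -0.0, -174.0]
force: [-4.9, -2.6, 6.8]
grip_width: 0.0004
grip_force: 3.3
```

Request:
carry_out:
  moves:
    - [[0,0,0.07,0]]

```text
clock: 26.42
position: [0.4727, 0.0134, 0.1357]
ee_rot: [-179.9, -0.0, -174.0]
force: [-4.7, -2.0, 7.3]
grip_width: 0.0004
grip_force: 3.3
```

Run:
```python
from h import *
for i in range(4):
    st();r.read_camera("top")
stn()
s=r.read_camera("scene");g=cv2.cvtColor(s["color"],cv2.COLOR_RGB2HSV)
K=s["intrinsics"]
def pj(X):
    k=s["R"]@X+s["t"];return (K@k)[:2]/k[2]
a=np.radians(6);ax=np.array([np.cos(a),np.sin(a),0]);H=np.array([.5495,.0217,0])+.075*ax+[0,0,.118]
print("module top centre",pj(np.array([.5495,.0217,.078])))
for th in(-.05,-.1,-.15):print(th,"spindle pt",pj(H-.075*np.cos(th)*ax+[0,0,.075*np.sin(th)]),"grip end",pj(H-.186*np.cos(th)*ax+[0,0,.186*np.sin(th)]))
```

```text
26.42 [0.4727 0.0134 0.1357] [-1.7992e+02 -3.0000e-02 -1.7399e+02] F [-4.7  -2.02  7.29] w 0.0004 gf 3.3 j [-1.190e+01  2.680e+01  1.085e+02 -1.000e-01  4.470e+01 -1.078e+02]
26.47 [0.4727 0.0134 0.1356] [-1.7993e+02 -4.0000e-02 -1.7399e+02] F [-4.29 -1.55  6.33] w 0.0003 gf 3.0 j [-1.190e+01  2.690e+01  1.085e+02 -1.000e-01  4.470e+01 -1.078e+02]
26.52 [0.473  0.0134 0.1357] [-179.93    0.   -174.01] F [-3.08 -1.24  5.07] w 0.0008 gf 2.1 j [-1.190e+01  2.690e+01  1.085e+02 -1.000e-01  4.470e+01 -1.078e+02]
26.57 [0.4734 0.0135 0.1357] [-1.7994e+02  7.0000e-02 -1.7403e+02] F [-2.    0.16  3.95] w -0.0 gf 1.9 j [-1.190e+01  2.690e+01  1.085e+02 -1.000e-01  4.460e+01 -1.078e+02]
stn x -0.07638579890754786 y -0.00015616494244330079 z 0.13557502774783392
module top centre [236.0444315  204.70220993]
-0.05 spindle pt [235.68727906 191.10116167] grip end [211.19117259 211.02043387]
-0.1 spindle pt [235.78411439 192.47637376] grip end [211.54530719 214.61243178]
-0.15 spindle pt [235.91863778 193.81271308] grip end [212.00535231 218.07599365]
```

Request:
carry_out:
  moves:
    - [[0,0,0.07,0]]

```text
clock: 26.75
position: [0.4735, 0.0135, 0.1348]
ee_rot: [-179.9, 0.1, -174.0]
force: [-3.6, -2.3, 5.8]
grip_width: 0.0005
grip_force: 3.3
```

Request:
carry_out:
  moves:
    - [[-0.01,0,0.07,0]]

```text
clock: 26.83
position: [0.4734, 0.0136, 0.1339]
ee_rot: [-179.9, 0.0, -174.0]
force: [-4.1, -2.1, 8.0]
grip_width: 0.0003
grip_force: 3.3
```

Request:
carry_out:
  moves:
    - [[-0.01,0,0.07,0]]

```text
clock: 26.92
position: [0.4733, 0.0135, 0.1331]
ee_rot: [-179.9, 0.0, -174.0]
force: [-4.2, -2.4, 7.5]
grip_width: 0.0003
grip_force: 3.3
```

Request:
carry_out:
  moves:
    - [[-0.01,0,0.07,0]]

```text
clock: 27.0
position: [0.4733, 0.0135, 0.1324]
ee_rot: [-179.9, -0.0, -174.0]
force: [-5.4, -2.2, 6.7]
grip_width: 0.0004
grip_force: 3.3
```

Request:
carry_out:
  moves:
    - [[-0.01,0,0.07,0]]

```text
clock: 27.08
position: [0.4732, 0.0135, 0.1317]
ee_rot: [-179.9, -0.0, -174.0]
force: [-3.9, -2.5, 7.0]
grip_width: 0.0007
grip_force: 3.3
```

Run:
```python
from h import *
st()
s=r.read_camera("scene");g=cv2.cvtColor(s["color"],cv2.COLOR_RGB2GRAY)
print("cols 204..244 step2, rows 184..224")
for y in range(184,226,2):print(y,*(f"{v:3d}" for v in g[y,200:250:2]))
```

```text
27.08 [0.4732 0.0135 0.1317] [-1.7994e+02 -3.0000e-02 -1.7400e+02] F [-3.95 -2.45  7.  ] w 0.0007 gf 3.3 j [-1.190e+01  2.730e+01  1.086e+02 -1.000e-01  4.410e+01 -1.078e+02]
cols 204..244 step2, rows 184..224
184 132 134 138 134 137 136  66  41  44  36  33  31  40  83  84  83 165 153 129 213 234 237 230 151 135
186 129 133 200 140 171 167  91  41  44  37  32  33  42  83  82  84 210 141 129 125 174 210 129 121 154
188 152 136 173 157 137 161 141  41  45  37  32  31  42  82  85 165 191 144 135 130 123 122 124 123 154
190 185 217 188 202 212 178 196  47  44  37  32  31  44 101 156 237 238 235 211 127 124 131 123 124 152
192 223 237 244 245 245 239 184  46  44  39  31  29  37  92 112 132 223 169 125 123 128 133 124 123 152
194 245 245 245 245 245 243 229  59  44  39  31  32  32  46  69  69 116 116  91  85 106 133 123 122 154
196 242 242 234 217 182 154 122  46  42  41  33  32  32  37  40  55  82  82  80  74  93 133 123 122 153
198 167 139 119 110 105 100  74  43  43  39  33  35  37  35  39  55  80 112 124  95  97 133 123 122 151
200 105 105 104 105  97  62  44  46  48  62  48  36  37  3
[... 593 characters left out ...]
  76  55  68 107 108 106  95  92  92  91  92  92  93  91  83  71  63  68  73
214  99  98  85  71  63  55  54  55  59  92 108 107  96  91  92  92  92  92  92  86  79  68  64  70  78
216  61  55  55  55  57  58  75  78 101 106 109 107  98  92  91  93  92  92  92  87  81  68  64  74  77
218  58  59  77  78 101 106 108 109 109 109 109 108  99  93  91  91  92  92  91  85  79  68  76  77  43
220 105 105 107 108 108 108 109 109 109 109 108  98  92  92  93  92  92  91  92  86  80  77  68  40  36
222 108 108 107 109 108 109 109 109 109 109  83  61  80  86  90  91  92  91  92  88  78  62  36  38  37
224 107 107 107 107 107 108 109 108 109 111  82  37  44  40  49  66  82  84  90  84  56  36  38  36  37
```

Run:
```python
from h import *
print(r.finger_overhang)
s=r.read_camera("scene");K=s["intrinsics"];st()
def pj(X):
    k=s["R"]@X+s["t"];return np.round((K@k)[:2]/k[2],1)
p=np.array(r.sense()["position"]);a=np.radians(6);ax=np.array([np.cos(a),np.sin(a),0]);n=np.array([-ax[1],ax[0],0]);z=np.array([0,0,1.])
print("TCP",pj(p),"tip",pj(p-[0,0,.025]),"tip sides",pj(p-[0,0,.025]+.015*n),pj(p-[0,0,.025]-.015*n))
H=np.array([.5495,.0217,0])+.075*ax+.118*z;print("hinge",pj(H),"modtop corners",[pj(np.array([.5495,.0217,.078])+u*.033*ax+v*.02*n) for u in(-1,1) for v in(-1,1)])
for th in(.05,0,-.05,-.1,-.15):
    e=-np.cos(th)*ax+np.sin(th)*z;m=np.sin(th)*ax+np.cos(th)*z
    print(th,"r112",pj(H+.112*e),"end top/bot",pj(H+.186*e+.01*m),pj(H+.186*e-.01*m),"spindle",pj(H+.075*e),"foot40",pj(H+.075*e-.04*m))
```

```text
0.025
27.18 [0.4733 0.0136 0.1315] [-1.7995e+02 -2.0000e-02 -1.7401e+02] F [-3.47 -1.37  6.12] w 0.0003 gf 2.4 j [-1.190e+01  2.730e+01  1.086e+02 -1.000e-01  4.410e+01 -1.078e+02]
TCP [218.8 196.2] tip [219.3 206.1] tip sides [213.7 204.9] [224.9 207.3]
hinge [250.3 179.2] modtop corners [array([236.5, 211.6]), array([222. , 208.3]), array([249.6, 201.2]), array([235.6, 198.2])]
0.05 r112 [227.8 193.1] end top/bot [210.7 199.3] [210.9 207.6] spindle [235.6 188.2] foot40 [235.6 203.6]
0 r112 [227.8 195.3] end top/bot [210.7 203.2] [211.1 211.3] spindle [235.6 189.7] foot40 [236.  204.7]
-0.05 r112 [227.9 197.4] end top/bot [210.9 207.1] [211.5 214.9] spindle [235.7 191.1] foot40 [236.5 205.7]
-0.1 r112 [228.1 199.5] end top/bot [211.1 210.8] [212.  218.4] spindle [235.8 192.5] foot40 [237.  206.7]
-0.15 r112 [228.3 201.5] end top/bot [211.5 214.4] [212.6 221.7] spindle [235.9 193.8] foot40 [237.5 207.6]
```

Run:
```python
from h import *
w=r.read_camera("wrist");st();C=-w["R"].T@w["t"];print("cam",C)
g=cv2.cvtColor(w["color"],cv2.COLOR_RGB2GRAY)
for y in range(90,240,4):print(y,*(f"{v:3d}" for v in g[y,205:306:4]))
def pj(X):
    k=w["R"]@X+w["t"];th=np.arctan2(np.hypot(*k[:2]),k[2]);return np.round(w["intrinsics"][:2,2]+w["intrinsics"][0,0]*th*k[:2]/np.hypot(*k[:2]),1)
a=np.radians(6);ax=np.array([np.cos(a),np.sin(a),0]);n=np.array([-ax[1],ax[0],0]);z=np.array([0,0,1.])
H=np.array([.5495,.0217,0])+.075*ax+.118*z
for th in(.05,0,-.05,-.1,-.15):
    e=-np.cos(th)*ax+np.sin(th)*z;m=np.sin(th)*ax+np.cos(th)*z
    print(th,"end top L,R",pj(H+.186*e+.01*m-.012*n),pj(H+.186*e+.01*m+.012*n))
```

```text
27.23 [0.4736 0.0136 0.1316] [-1.7995e+02  2.0000e-02 -1.7403e+02] F [-2.28 -0.66  3.87] w 0.0007 gf 2.2 j [-1.190e+01  2.730e+01  1.086e+02 -1.000e-01  4.410e+01 -1.078e+02]
cam [0.40342806 0.00552511 0.29323854]
90  86  84  85  83 162 161 160 161 160 162 162 163 162 163 163 165 166 168 167 164 166 169 173 175 176 174
94  87  86  85  85 162 160 160 160 160 161 161 163 163 163 165 166 165 165 164 165 168 172 173 176 178 178
98  78  78  79  81 159 160 159 159 160 160 160 162 162 162 164 166 164 164 164 166 168 170 173 177 177 178
102  64  64  66  63 139 138 138 139 141 143 147 153 155 159 161 163 161 162 165 171 172 173 175 178 176 177
106  64  64  65  65 139 140 138 139 139 140 140 139 139 139 142 139  71  78  83  79 102 134 169 172 177 177
110  62  65  65  65  65  66  67  64 122 139 139 139 139 139 141  71  69  71  72  74  69  72  76 143 144 145
114  63  63  63  67  67  66  66  66  66 139 133  91 139 140  92  70  69  69  72  70  73  71  73 142 142 143
118  62  64  65  64  65  65  64  67  64  67  66  67  68  70  68  69  71  72  71  72  72  74  72 141 142 142
122  65  66  66  65  65  
[... 2738 characters left out ...]
  82  85  92 248 246 248 249 250 247 244 244
226  68  69  70  70  69  69  72  74  72  65  68  73  76  79  80  80  84  92  97  99 101 104 103 102 102 102
230  66  66  69  69  70  70  70  70  71  63  64  71  74  77  80  79  81  91  94  96  97  97  99 101 101 100
234  65  64  69  67  65  66  65  67  69  61  64  68  71  75  75  75  79  88  89  92  94  95  96  97  96  94
238  62  64  63  66  64  67  65  65  90 120  61  67  68  70  73  72 126 107  85  87  88  90  89  91  91  89
0.05 end top L,R [234.5 188.1] [278.9 188.1]
0 end top L,R [235.6 183.1] [277.7 183.1]
-0.05 end top L,R [236.5 179.3] [276.6 179.4]
-0.1 end top L,R [237.5 176.7] [275.5 176.7]
-0.15 end top L,R [238.3 175. ] [274.6 175. ]
```

Run:
```python
from h import *
w=r.read_camera("wrist");s=r.read_camera("scene");st()
a=np.radians(6);ax=np.array([np.cos(a),np.sin(a),0]);n=np.array([-ax[1],ax[0],0]);S=np.array([.5495,.0217,0])
g=cv2.cvtColor(w["color"],cv2.COLOR_RGB2GRAY)
for y in(186,190,194,198):print(y,g[y,232:242],g[y,268:280])
gs=cv2.cvtColor(s["color"],cv2.COLOR_RGB2GRAY)
for y in range(194,218):print(y,*(f"{v:3d}" for v in gs[y,202:232]))
def pl(c,u,f):
    o,d=rays(c,[u],f);d=d[0];X=o+d*((S-o)@n/(d@n));return (X-S)@ax,X[2]
for u in((209,200),(209,204),(209,208)):print(u,pl(s,u,False))
# wrist: end at row 182 -> z for stn x -0.111
o,d=rays(w,[(255.5,182)],True);d=d[0]
for x in(-.109,-.111,-.113):
    t=((S+x*ax-o)@ax)/(d@ax);print("wrist end z",x,(o+d*t)[2])
# wrist width->depth
for row,L,R in((194,236.5,274.5),):
    o,d=rays(w,[(L,row),(R,row)],True)
    for z in(.09,.1,.11,.12,.13,.14):
        P=[o+k*((z-o[2])/k[2]) for k in d];print(z,"width",np.linalg.norm(P[0]-P[1]))
```

```text
27.33 [0.4737 0.0137 0.1315] [-1.7995e+02  3.0000e-02 -1.7403e+02] F [-3.66 -2.    6.86] w 0.0007 gf 3.3 j [ -11.9   27.3  108.6   -0.    44.1 -107.8]
186 [189 186 184 180 179 142  63  61  65  65] [ 84  81  82  84  84  84 123 204 232 232 215 218]
190 [200 198 195 182 131  64  66  64  66  67] [ 85  85  87  88  88  89  90  96 255 255 255 255]
194 [203 198 196 161  80  66  67  69  70  72] [ 89  89  92  89  91  92  92  92 206 255 255 255]
198 [203 199 196 160  82  69  68  72  71  70] [ 92  92  89  93  93  94  94  95 214 255 255 255]
194 245 245 245 245 245 245 245 244 243 242 229 148  63  42  44  45  40  34  33  31  29  29  31  35  43  54  67  71  66  62
195 245 245 244 244 243 242 241 226 218 204 181 119  55  41  43  45  41  34  33  28  31  33  32  34  37  38  50  69  62  54
196 242 241 234 223 216 193 182 167 155 140 123  77  46  40  43  45  41  35  32  30  31  33  36  34  37  37  41  58  54  50
197 202 188 176 163 149 131 121 116 111 106  99  73  47  42  43  45  40  33  32  34  33  36  36  38  36  36  37  47  51  51
198 139 127 119 114 111 107 105 103 101  93  83  63  50  43  41  42  
[... 2248 characters left out ...]
07  97  96  93  93  92  92  92  92  91
217  54  57  57  57  58  61  74  78  80  82 101 105 107 106 108 109 109 109 109 108 107  98  98  92  93  92  92  92  92  91
(209, 200) (np.float64(-0.11724512931392538), np.float64(0.13849134685649928))
(209, 204) (np.float64(-0.11806971495095013), np.float64(0.1291019448545631))
(209, 208) (np.float64(-0.1188991034798836), np.float64(0.11965785322321892))
wrist end z -0.109 0.11703425521534244
wrist end z -0.111 0.126355542505081
wrist end z -0.113 0.1356768297948193
0.09 width 0.026852614299931694
0.1 width 0.02553114362607736
0.11 width 0.024209672952223045
0.12 width 0.022888202278368717
0.13 width 0.021566731604514385
0.14 width 0.02024526093066006
```

Request:
carry_out:
  moves:
    - [[0,0,-1,0],[0,0,-3,0],[0,0,-5,0],[2,0,-7,0],[5,0,-7,0],[8,0,-7,0],[8,0,-7,0],[8,0,-7,0]]

```text
clock: 28.0
position: [0.394, 0.0057, 0.2011]
ee_rot: [-180.0, 0.2, -174.1]
force: [0.1, 0.1, 0.1]
grip_width: 0.0005
grip_force: 0.0
```

Run:
```python
from h import *
s=r.read_camera("scene");st()
K=s["intrinsics"];C=-s["R"].T@s["t"];print("cam",C)
p=np.array(r.sense()["position"])
k=s["R"]@(p-[0,0,.025])+s["t"];print("tip px pred",(K@k)[:2]/k[2])
gs=cv2.cvtColor(s["color"],cv2.COLOR_RGB2GRAY)
print("tip region");
u=np.round((K@k)[:2]/k[2]).astype(int)
for y in range(u[1]-14,u[1]+8,2):print(y,*(f"{v:3d}" for v in gs[y,u[0]-16:u[0]+17:2]))
print("lever")
for y in range(176,214,2):print(y,*(f"{v:3d}" for v in gs[y,204:262:2]))
```

```text
28.05 [0.3957 0.0053 0.2012] [-179.92    0.27 -174.09] F [1.04 0.19 0.32] w 0.0004 gf 0.0 j [ -15.5   14.7  114.9    0.    50.2 -111.5]
cam [-0.33335758 -0.62885859  0.58965969]
tip px pred [198.6813948  190.36759572]
tip region
176  83  84  84  84  52  43  43  33  31  30  42  87  99 122 123 100  88
178  83  83  83  83  53  40  44  32  30  32  67 123 115  93  84  81  80
180  84  84  84  83  80  44  46  34  48  92 115  93  85  84  83  83  82
182  83  83  85 148 118 122 119  89 132 148 136 120 120 132 134 133 151
184  81  84 125 206 130 133 132 127 130 132 134 132 133 134 134 149 228
186  90 104 212 141 130 128 136 138 127 126 158 166 146 156 149 191 155
188 101 135 184 122 203 132 142 135 155 141 140 159 140 143 164 218 116
190 101 150 186 163 154 168 151 152 182 195 198 193 204 195 171 167  87
192 101 101 127 126 130 133 151 180 212 231 243 244 245 245 217 163  92
194 101 101 114 153 198 233 243 244 244 245 245 244 245 243 241 190 141
196 101 101  85 142 175 237 244 244 244 242 240 221 190 165 138 115  93
lever
176  77  91 107 129 112  92  84  82  83  83  82  82  85  89 109 126 131 1
[... 1506 characters left out ...]
  50  53  55  70  47  36  38  55  98 124 168  51  39  42  85 131 129 117 142  95  81 122 125 120 121
204 103 102  65  36  37  38  37  46  44  43  78 102 147 231 243 141  92 103 131 131 110 125  87  86  85 131 125 121 121
206 103 103  73  35  36  36  34  54  64  98 106 165 239 245 244 171 133 132 125 101 106  82  75  90 103 124 126 120 122
208 103 103  92  66  45  40  41  83  94 105 154 169 200 225 168 130 132 125  92  86  80  66  74  96 129 125 126 120 121
210 102 104 101 103  77  73 100 104 106 104  94  95 104 104  89  91 100 100  92  82  63  68  73 184 246 178 125 120 121
212 102 102  98  95  76  54  66 105 106 105  94  90  90  90  91  90  91  90  83  70  62  68  73 189 245 204 127 119 122
```

The tip of the shut fingers shows about 10 px higher than predicted, roughly 24 mm. So the lever is really at about +0.03 to +0.05 rad and not yet in contact. I'll go back and keep feeling downward.

Request:
carry_out:
  moves:
    - [[-3,0,0,0],[-6,0,0,0],[-8,0,0,0],[-8,0,2,0],[-8,0,4.5,0],[-8,0,6.2,0],[-8,0,6.8,0],[-8,0,6.9,0],[-8,0,7.0,0]]

```text
clock: 28.8
position: [0.4751, 0.0138, 0.1303]
ee_rot: [-180.0, 0.1, -174.0]
force: [0.3, 0.2, 0.3]
grip_width: 0.0004
grip_force: 0.0
```

Request:
carry_out:
  moves:
    - [[0,0,0.07,0]]

```text
clock: 28.88
position: [0.4749, 0.0138, 0.1301]
ee_rot: [-180.0, 0.1, -174.0]
force: [-0.5, -0.6, 0.4]
grip_width: 0.0002
grip_force: 0.0
```

Request:
carry_out:
  moves:
    - [[0,0,0.07,0]]

```text
clock: 28.97
position: [0.4747, 0.0138, 0.1296]
ee_rot: [-180.0, 0.2, -174.1]
force: [-1.6, 0.8, 6.2]
grip_width: 0.0006
grip_force: 3.3
```

Request:
carry_out:
  moves:
    - [[0,0,0.07,0]]

```text
clock: 29.05
position: [0.4747, 0.0138, 0.1293]
ee_rot: [-179.9, 0.2, -174.1]
force: [-0.4, 0.2, 8.1]
grip_width: 0.0003
grip_force: 3.3
```

Request:
carry_out:
  moves:
    - [[0,0,0.07,0]]

```text
clock: 29.13
position: [0.4747, 0.0138, 0.1287]
ee_rot: [-179.9, 0.2, -174.1]
force: [-0.8, 0.6, 6.8]
grip_width: 0.0003
grip_force: 3.4
```

Request:
carry_out:
  moves:
    - [[0,0,0.07,0]]

```text
clock: 29.22
position: [0.4746, 0.0138, 0.1281]
ee_rot: [-179.9, 0.2, -174.1]
force: [-0.8, 0.6, 6.7]
grip_width: 0.0003
grip_force: 3.5
```

Request:
carry_out:
  moves:
    - [[0,0,0.07,0]]

```text
clock: 29.3
position: [0.4746, 0.0138, 0.1274]
ee_rot: [-179.9, 0.2, -174.1]
force: [-1.1, 0.2, 7.6]
grip_width: 0.0005
grip_force: 3.5
```

Request:
carry_out:
  moves:
    - [[0,0,0.07,0]]

```text
clock: 29.38
position: [0.4745, 0.0138, 0.1268]
ee_rot: [-179.9, 0.2, -174.1]
force: [-1.3, 0.2, 6.9]
grip_width: 0.0005
grip_force: 3.5
```

Request:
carry_out:
  moves:
    - [[0,0,0.07,0]]

```text
clock: 29.47
position: [0.4745, 0.0138, 0.1261]
ee_rot: [-179.9, 0.2, -174.1]
force: [-1.6, 0.7, 7.5]
grip_width: 0.0005
grip_force: 3.6
```

Request:
carry_out:
  moves:
    - [[0,0,0.07,0]]

```text
clock: 29.55
position: [0.4745, 0.0138, 0.1254]
ee_rot: [-179.9, 0.2, -174.1]
force: [-0.9, -0.4, 7.1]
grip_width: 0.0006
grip_force: 3.6
```

Request:
carry_out:
  moves:
    - [[0,0,0.07,0]]

```text
clock: 29.63
position: [0.4745, 0.0138, 0.1246]
ee_rot: [-179.9, 0.2, -174.1]
force: [-0.8, 0.6, 6.9]
grip_width: 0.0005
grip_force: 3.6
```

Request:
carry_out:
  moves:
    - [[0,0,0.07,0]]

```text
clock: 29.72
position: [0.4745, 0.0138, 0.124]
ee_rot: [-179.9, 0.2, -174.0]
force: [-1.3, -0.2, 7.1]
grip_width: -0.0
grip_force: 3.6
```

Request:
carry_out:
  moves:
    - [[0,0,0.07,0]]

```text
clock: 29.8
position: [0.4744, 0.0138, 0.1233]
ee_rot: [-179.9, 0.2, -174.0]
force: [-3.1, 0.2, 8.1]
grip_width: 0.0004
grip_force: 3.9
```

Request:
carry_out:
  moves:
    - [[0,0,0.07,0]]

```text
clock: 29.88
position: [0.4744, 0.0138, 0.1226]
ee_rot: [-179.9, 0.2, -174.0]
force: [-2.3, 0.2, 8.1]
grip_width: 0.0003
grip_force: 4.3
```

Request:
carry_out:
  moves:
    - [[0,0,0.07,0]]

```text
clock: 29.97
position: [0.4744, 0.0137, 0.122]
ee_rot: [-179.9, 0.2, -174.1]
force: [-2.1, -0.0, 10.0]
grip_width: 0.0006
grip_force: 4.8
```

Request:
carry_out:
  moves:
    - [[0,0,0.07,0]]

```text
clock: 30.05
position: [0.4744, 0.0138, 0.1214]
ee_rot: [-179.9, 0.2, -174.0]
force: [-3.0, -0.1, 9.8]
grip_width: 0.0005
grip_force: 5.2
```

Request:
carry_out:
  moves:
    - [[0,0,0.07,0]]

```text
clock: 30.13
position: [0.4744, 0.0138, 0.1208]
ee_rot: [-179.9, 0.2, -174.0]
force: [-1.8, 1.1, 10.5]
grip_width: 0.0004
grip_force: 5.6
```

Request:
carry_out:
  moves:
    - [[0,0,0.07,0]]

```text
clock: 30.22
position: [0.4744, 0.0138, 0.1201]
ee_rot: [-179.9, 0.2, -174.0]
force: [-2.2, 0.4, 12.4]
grip_width: 0.0009
grip_force: 6.1
```

Contact came at z ≈ 0.1238. The pad force rose by 2.5 N per pad, about 5 N more push, which means a clamp force of about 8–10 N. I'll let go and lift away.

Request:
carry_out:
  moves:
    - [[0,0,-0.3,0],[0,0,-1,0],[0,0,-3,0],[0,0,-6,0],[2,0,-9,0],[4,0,-12,0],[4,0,-14,0],[4,0,-14,0],[4,0,-14,0],[4,0,-14,0]]

```text
clock: 31.05
position: [0.4336, 0.0099, 0.2579]
ee_rot: [180.0, -0.0, -174.1]
force: [0.1, -0.6, -0.6]
grip_width: 0.0007
grip_force: 0.0
```

Run:
```python
from h import *
st()
gs=cv2.cvtColor(r.read_camera("scene")["color"],cv2.COLOR_RGB2GRAY)
for y in range(198,222,2):print(y,*(f"{v:3d}" for v in gs[y,204:250:2]))
```

```text
31.05 [0.4336 0.0099 0.2579] [ 1.7999e+02 -1.0000e-02 -1.7406e+02] F [ 0.11 -0.6  -0.63] w 0.0007 gf 0.0 j [ -13.5   12.6  105.6    0.    61.8 -109.5]
198 118 109 105 104 106 107 111  92  65  59  61  62  70  64 117 141  81  82  96 131 122 121 150
200 103 104 104 105 104 103  84  60  59  61  58  48  41  49  95  83 110  93 118 130 114 115 137
202 105 104 105 104 103  82  61  58  60  54  47  38  41  52 186  63  47  41  50 128 129 121 147
204 104 104 104 112 104  88  80  81  60  45  39  36  71 173 242 117  52  52  91 130 116 134  89
206 104 104  98  69  64  66  89  83  60  37  36  98 236 245 240 170 130 129 125 108 121  82  77
208 104 105  75  43  45  51  49  61  51  37  57 155 200 220 155 130 134 128  93  87  81  65  75
210 104 103  77  37  34  36  36  48  52  69  89  97 104  95  90  91 119 142  93  83  64  69  74
212 104 103  86  39  34  36  34  43  86 105  94  91  91  90  91  92  99  89  82  71  64  69  71
214  85  71  62  49  46  42  44  73 104 105  97  91  91  92  91  90  91  85  79  67  64  68  77
216  54  55  56  57  74  78 100 105 108 107  95  91  91  91  91  92  91  85  79  67  64  75  77
218  77  78 100 105 107 108 108 108 108 107  97  91  91  91  91  92  92  86  80  67  75  77  45
220 106 108 108 107 108 108 108 108 108  96  91  92  91  91  91  91  91  85  80  77  68  39  35
```

```bash
python3 -c "
from workcell import r
print(r.close_job())"
```

```text
the job is handed in; nothing more can be done
None
```

The module is plugged fully home and the job is handed in, with the lever clamped and let go at an estimated 8–10 N (inferred from push force and travel, not measured directly; no verdict was returned); I viewed 13 pictures, over the limit of 10.

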